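# Start a second tier of sample totes at the refractometer bench

## Robot

A 7-joint arm with a two-finger parallel gripper is mounted at the origin on the work surface. World frame = base frame: x ahead of the robot, y to its left, z up, the work surface at z = 0. Lengths are in m, angles in rad, forces in N, time in s.
With the tool pointing down it reaches from about 0.425 to 0.95 m from the base axis. Payload 16.7 kg.
Tool frame: the origin (TCP) lies at the very end of the fingers, on their centre line; the grasp point (between the pads) lies 19 mm behind it; y points along the fingers, x is the direction in which the jaws open and shut, and the axes are right-handed (so a half turn about y gives the same grasp; the last joint's range is limited). The gripper opens to 94 mm and grips with 3 to 60 N. Pads are 16 mm wide; open, the fingers measure 119 mm over their backs; the gripper's body (75 mm by 177 mm) begins 78 mm behind the grasp point.
Start: joints at [1.004, 0.426, 0.074, 1.606, -0.034, 1.111, -0.067], TCP at [0.273, -0.617, 0.205] pointing down, gripper open.
Joint ranges: [-2.85, 2.85], [-0.5, 2.14], [-1.23, 1.37], [0.21, 2.46], [-1.02, 4.16], [0.16, 2.05], [-2.73, 2.73]. Speed limits (rad/s): [1.89, 1.89, 2.39, 2.39, 3.01, 3.01, 3.01].

## Interface

Orientations are given as a 3x3 rotation matrix whose columns are the frame's x, y, z axes.
In Python, from workcell import manip gives the robot as it stands. The module is installed in compiled form; this text tells all that it offers.
- The arm moves only by the tool carry_out, never from a script. Its argument "deltas" is text: rows parted by semicolons, each of 7 numbers parted by spaces: the shift along the tool's x, y, z in m, then the turn, a rotation vector about the tool's x, y, z in degrees, then the opening, from -1 (shut) to 1 (fully open). A call has 1 to 12 rows; each row shifts and turns the commanded pose from where the row before left it, along the tool's axes as they then stand; what a row does not reach is not made up. A row lasts 1/10 s, in which the tool goes at most 50 mm and 8.59 degrees, less where a joint would pass 70% of its speed; a pose out of reach is approached as far as the arm can. A call with a gripper value outside its range is refused whole. The fingers move at their own pace and stop on an object; "grip_force" is the grip in N (left out, the last holds). Time passes only in rows, so rows that do not move let the fingers close. It gives the time, the measured TCP pose, the force and the opening at its end, in the units of the state.
- manip.state(): the state, without advancing time (a new reading comes with each control period).
- manip.grab_frame(name): name is "scene" or "top"; returns a dict with "color" (420x560x3 uint8, red, green, blue), "mtx" (3x3 intrinsics, pixels), "world_to_cam" (4x4, takes a point from world to camera coordinates). Camera axes: x right, y up, looking along -z (the intrinsics and any distortion apply to the point x, -y, -z); pixel columns grow to the right and rows downward; lengths in m; the calibration is good to about 2 mm. A picture is of the moment at which its call begins. There is no depth.
- manip.job_done(): hands the job in, once; it reports no verdict.
Trained networks look in the newest picture that a camera, given by its name, has taken for a name from the list of things; names that differ only in an ending like _2 or _b are one class to them, and where a whole thing is asked for, a point or a joint stands for the part that bears it (a point fixed in the world has none). Each returns a list of dicts, best first, with "p" (0 to 1); they miss things now and then, are a little off and sometimes report something else, mostly with a low value. They report only what shows in the picture. A call takes as long as a camera call. They do not tell look-alikes from the thing itself.
- manip.look_for(camera, target): "position" ([x, y, z] in m, in world coordinates, good to about 4 mm: the middle of the surface that is visible of it).
- manip.regions_of(camera, target): "pixels" (420x560 bool, what is visible of it).
The state is a dict: "time": time; "joint_positions": joint angles; "joint_vel": joint speeds; "joint_efforts": joint torques, N m; "eef_pos": TCP position; "eef_rot": TCP orientation; "wrist_force": force on the tool from outside, world axes, zero at the start; "ft_torque": the same for the moment, N m; "opening": finger opening in m.
Only numpy, scipy, OpenCV 4.12 (cv2) and the standard library are available. Lean on these libraries where they do the work, as an engineer would, in place of code of your own. Each camera call takes 0.05 s, during which the arm holds its last target.

## Task

Take the empty blue tote from the sloping stand, turn it half a turn so that its yellow side comes opposite to the lower tote's yellow side, and stack it on the lower tote with all four feet down in the rim saddles: stacked, not nested, and without pressing on the small vials inside. Then put the amber bottle, kept upright, standing inside the upper tote. Set both down gently, and leave the lower tote, its vials and everything else where they are.

Things in the scene. Friction and masses are not known exactly. Their poses are not given: they have to be found in the camera images.
- tote: The empty blue stack-nest tote, about 0.34 kg, lying on the sloping stand. 120 mm along its x, 180 mm along its y, 76 mm high; origin at the centre of its underside, z up out of its mouth. Yellow long side at +x. Inner floor 3 mm above the origin; mouth 96 x 156 mm. Yellow sides the same way, the two totes nest (origins 38 mm apart); turned half a turn, they stack (71 mm)
- tote_mark (a point): Middle of the yellow rim top of the tote to be stacked, 58.5 mm along its +x, 76 mm up. The rim is upright and 12 mm thick from 38 to 76 mm height, all round: outer faces at x = +-60, y = +-90, inner faces at x = +-48, y = +-78. It can be gripped across at the middle of any side; on the long sides it is plain for 19 mm either side of y = 0
- tote_foot (a point): Underside of one of the tote's four solid feet, at its x 48, y 58 mm (yellow side). Feet are 16 mm wide, reach out to x = +-54, and stand at y = +-58 on the yellow (+x) side and y = +-30 on the -x side; they end level with the underside. The rest of the lower body is within x +-46, y +-76
- lower_tote: The lower tote, of the same shape and colours, 0.4 kg, loose and level on the bench with four vials standing in it; origin at the centre of its underside, z up, yellow long side at +x, rim top 76 mm above the bench
- lower_mark (a point): Middle of the yellow rim top of the lower tote, 58.5 mm along its +x, 76 mm up
- lower_saddle (a point): Bottom of one of the lower tote's four rim saddles, at its x 52, y 30 mm, z 71 (yellow side). Saddles are 22 mm wide, 5 mm deep, with a 3 mm lip outside (3 mm play for a foot each way), at y = +-30 on the yellow side and y = +-58 on the -x side. The other openings in the rim, over this tote's own feet, are the channels for nesting, down to z 38
- stand: White sheet-steel sloping stand, fixed to the bench, 130 x 170 mm; origin at its centre on the bench. Its plate is sloped at 30 degrees, rising towards its +x (away from the robot), so the tote's z leans 30 degrees towards the robot; the plate's middle is 58 mm over the bench. A lip 17 mm high stops the tote at the low edge; the sides and the high edge are open. Lift the tote off along its own z
- amber_bottle: Amber glass sample bottle with a paper label and black cap, standing on the bench, about 90 g: 36 mm diameter to 50 mm height, shoulder to 58 mm, cap 27 mm diameter from 58 to 78 mm; origin at the centre of its underside, z up
- vial0: Green glass vial with a white cap, 26 mm diameter, 48 mm tall, standing in the lower tote; origin at the centre of its underside
- vial1: Green glass vial with a white cap, 26 mm diameter, 48 mm tall, standing in the lower tote; origin at the centre of its underside
- vial2: Green glass vial with a white cap, 26 mm diameter, 48 mm tall, standing in the lower tote; origin at the centre of its underside
- vial3: Green glass vial with a white cap, 26 mm diameter, 48 mm tall, standing in the lower tote; origin at the centre of its underside
- clear_jar: Bystander: clear jar with a blue cap, 44 mm diameter, 62 mm tall, behind the amber bottle; origin at the centre of its underside
- beaker: Bystander: glass beaker, 68 mm diameter, 85 mm tall, at the back; origin at the centre of its underside
- wash_bottle: Bystander: white wash bottle with a red cap and spout, 62 mm diameter, 178 mm tall, at the back; origin at the centre of its underside
- test_plate: Bystander: glass test plate, 45 x 20 x 12 mm, lying at the back; origin at the centre of its underside
- adjust_key: Bystander: small screwdriver, 130 mm long, lying at the left
Things that resemble listed ones, but are neither listed nor needed, are in the scene too. There is more than one size of the amber_bottle; the job needs the largest.

How it is judged:
By the outcome, as a careful person would: the job done as asked, in the order asked, and still so for the second after the job is handed in, with the robot touching nothing.
It also fails if it takes over 72 s, if anything falls off the work surface, if the arm or the gripper's body presses on something with over 40 N, if the wrist force passes 120 N, or if a joint passes its speed limit or range.

## Working session

There is one attempt and no reset: what is moved stays moved. The work goes in short steps, Python scripts to look and compute and a tool call to move; the robot and the scene stay as the last step left them, time stands still between calls to the robot, and variables do not carry over. Pictures are saved under pics/ and viewed, and the job is handed in when it is done.

Besides the shell and the picture viewer there is one more tool, called after "Call:" as name(argument=value, ...) on one line, values as JSON. carry_out: Moves the arm, as the interface text tells. Its arguments: {"type":"object","properties":{"deltas":{"type":"string"},"grip_force":{"type":"number"}},"required":["deltas"]}

```bash
mkdir -p pics; python3 - <<'E'
from workcell import manip
import cv2,numpy as np
s=manip.state()
for k,v in s.items(): print(k,np.round(v,4).tolist())
for c in("scene","top"):
    f=manip.grab_frame(c); cv2.imwrite(f"pics/{c}0.png",f["color"][:,:,::-1])
    print(c,f["mtx"].round(1).tolist(),f["world_to_cam"].round(4).tolist(),[k for k in f])
E
```

```text
time 0.0
joint_positions [1.0045, 0.4267, 0.0739, 1.6066, -0.0341, 1.1108, -0.0671]
joint_vel [0.0008, 0.0002, 0.0, 0.0006, -0.0001, 0.0004, -0.0017]
joint_efforts [-0.0022, -93.5825, 3.6656, -45.4189, -0.049, 0.0202, 0.0003]
eef_pos [0.2731, -0.6168, 0.2048]
eef_rot [[0.4048, -0.0006, 0.9144], [-0.9144, 0.0011, 0.4048], [-0.0013, -1.0, -0.0001]]
wrist_force [0.466, 0.31, 0.2042]
ft_torque [0.0752, 0.0426, -0.0799]
opening 0.0937
scene [[393.8, 0.0, 280.2], [0.0, 393.8, 207.8], [0.0, 0.0, 1.0]] [[0.434, 0.9008, -0.0157, -0.3265], [-0.5836, 0.2944, 0.7568, 0.213], [0.6863, -0.3193, 0.6535, -1.4076], [0.0, 0.0, 0.0, 1.0]] ['color', 'mtx', 'world_to_cam']
top [[544.0, 0.0, 276.3], [0.0, 544.0, 214.0], [0.0, 0.0, 1.0]] [[0.0065, -1.0, -0.006, 0.0848], [0.9863, 0.0054, 0.165, -0.5738], [-0.165, -0.007, 0.9863, -1.3413], [0.0, 0.0, 0.0, 1.0]] ['color', 'mtx', 'world_to_cam']
```

```bash
python3 - <<'E'
from workcell import manip
import numpy as np
for t in ["tote","tote_mark","tote_foot","lower_mark","lower_saddle","stand","amber_bottle","vial0"]:
  for c in("scene","top"):
    for r in manip.look_for(c,t)[:5]: print(t,c,np.round(r["position"],4).tolist(),round(r["p"],2))
E
```

```text
tote scene [0.5579, -0.245, 0.1094] 0.66
tote top [0.5092, -0.2418, 0.074] 0.57
tote_mark scene [0.555, -0.2407, 0.11] 0.61
tote_mark top [0.5091, -0.2427, 0.0747] 0.89
tote_mark top [0.637, 0.0056, 0.0657] 0.5
tote_mark top [0.5664, 0.2067, 0.0455] 0.15
tote_foot scene [0.5542, -0.2392, 0.1133] 0.9
tote_foot top [0.509, -0.2409, 0.0737] 0.74
tote_foot top [0.522, 0.238, 0.0493] 0.37
lower_mark scene [0.5376, 0.264, 0.0543] 0.66
lower_mark top [0.5415, 0.2653, 0.0398] 0.61
lower_mark top [0.7652, -0.1775, 0.1093] 0.2
lower_saddle scene [0.5409, 0.2566, 0.054] 0.57
lower_saddle top [0.5473, 0.2611, 0.0366] 0.84
stand scene [0.5922, -0.2494, 0.0808] 0.92
amber_bottle scene [0.4992, -0.0196, 0.0474] 0.84
amber_bottle scene [0.5721, -0.0596, 0.0386] 0.8
amber_bottle scene [0.5874, -0.2535, 0.0824] 0.58
amber_bottle scene [0.5184, 0.0527, 0.0402] 0.49
amber_bottle top [0.5588, -0.0545, 0.0465] 0.62
amber_bottle top [0.5021, 0.0543, 0.0597] 0.42
vial0 scene [0.5234, 0.2952, 0.0384] 0.63
vial0 top [0.5675, 0.2105, 0.0464] 0.65
vial0 top [0.3265, 0.4136, 0.0222] 0.53
vial0 top [0.5265, 0.2414, 0.0463] 0.52
vial0 top [0.5588, 0.2699, 0.0489] 0.4
```

View images.

View pics/scene0.png

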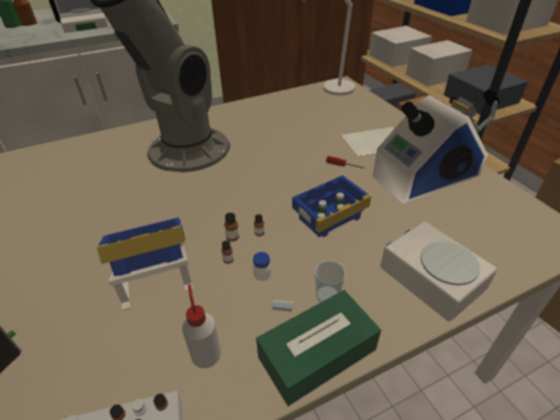

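View pics/top0.png

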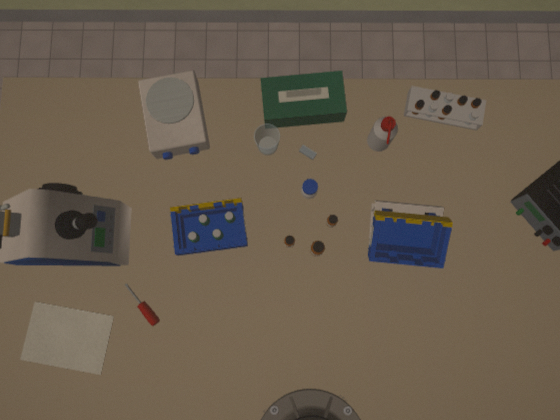

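```bash
cat > h.py <<'E'
import numpy as np,cv2
from workcell import manip
def proj(f,P):
    P=np.atleast_2d(P); T=f["world_to_cam"]; C=P@T[:3,:3].T+T[:3,3]
    q=np.c_[C[:,0],-C[:,1],-C[:,2]]@f["mtx"].T
    return q[:,:2]/q[:,2:]
def ray(f,u,v):
    T=f["world_to_cam"];R=T[:3,:3];o=-R.T@T[:3,3]
    d=np.linalg.inv(f["mtx"])@[u,v,1]; d=R.T@[d[0],-d[1],-d[2]]
    return o,d
def atz(f,u,v,z):
    o,d=ray(f,u,v); return o+d*(z-o[2])/d[2]
def crop(f,u0,v0,u1,v1,k,name):
    c=cv2.resize(f["color"][v0:v1,u0:u1,::-1],None,fx=k,fy=k,interpolation=cv2.INTER_CUBIC)
    c=cv2.convertScaleAbs(c,alpha=1.4,beta=10)
    cv2.imwrite(name,c)
E
python3 - <<'E'
from h import *
s=manip.grab_frame("scene");t=manip.grab_frame("top")
np.save("f0.npy",{"scene":s,"top":t},allow_pickle=True)
def g(f,u0,v0,u1,v1): 
    c=cv2.resize(f["color"][v0:v1,u0:u1,::-1],(390,290),interpolation=cv2.INTER_CUBIC); return cv2.convertScaleAbs(c,alpha=1.3,beta=10)
a=np.vstack([np.hstack([g(s,85,205,205,294),g(s,280,165,400,254)]),np.hstack([g(t,350,190,470,279),g(t,150,183,270,272)])])
cv2.imwrite("pics/c0.png",a)
a=np.hstack([g(s,195,195,315,284),g(t,260,163,380,252)])
cv2.imwrite("pics/c1.png",a)
E
```

```text
(no output)
```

View pics/c0.png

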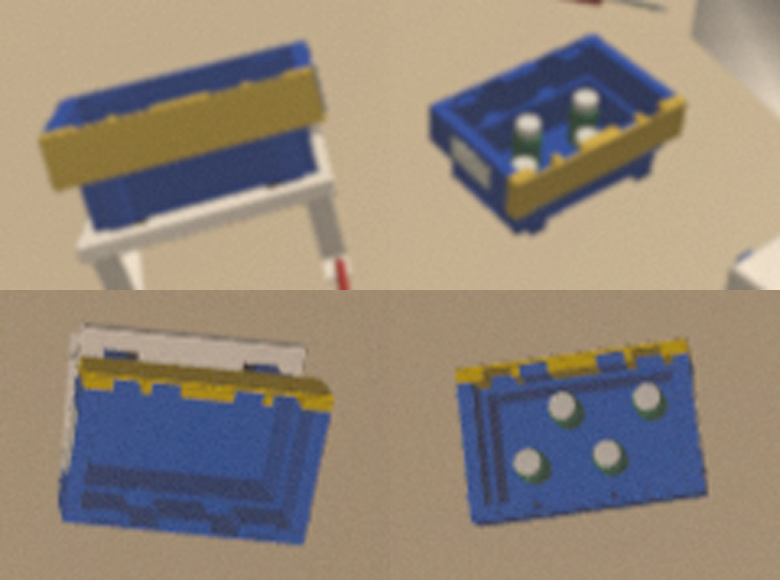

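View pics/c1.png

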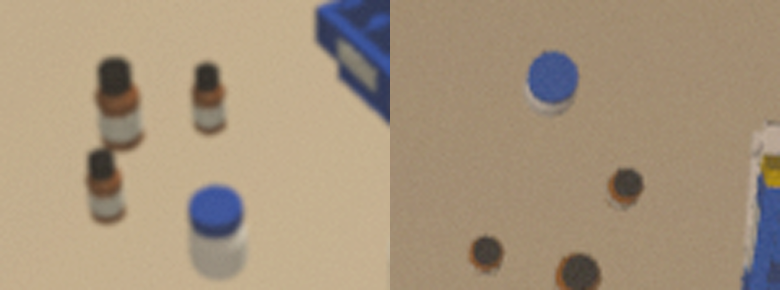

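```bash
cat >> h.py <<'E'
from scipy.spatial.transform import Rotation as Ro
from scipy.optimize import minimize,least_squares
def box(x0,x1,y0,y1,z0,z1): return np.array([[x,y,z] for x in(x0,x1) for y in(y0,y1) for z in(z0,z1)])/1000.
TOTE=[box(-60,60,-90,90,38,76),box(-46,46,-76,76,0,38)]+[box(38,54,y-8,y+8,0,38) for y in(58,-58)]+[box(-54,-38,y-8,y+8,0,38) for y in(30,-30)]
YEL=box(57,60,-90,90,38,76)
def pose(p): # x y z yaw pitch roll (deg)
    return Ro.from_euler("ZYX",p[3:6],degrees=True).as_matrix(),np.array(p[:3])
def sil(f,boxes,R,t,roi,k=4):
    u0,v0,u1,v1=roi; m=np.zeros(((v1-v0)*k,(u1-u0)*k),np.uint8)
    for b in boxes:
        q=proj(f,b@R.T+t); q=((q-[u0,v0]+0.5)*k*16-8)
        h=cv2.convexHull(q.astype(np.float32)).round().astype(np.int32)
        cv2.fillConvexPoly(m,h,255,lineType=cv2.LINE_AA,shift=4)
    return cv2.resize(m,(u1-u0,v1-v0),interpolation=cv2.INTER_AREA).astype(np.float32)/255
def masks(f,roi):
    u0,v0,u1,v1=roi; c=f["color"][v0:v1,u0:u1]; c=cv2.GaussianBlur(c,(0,0),.6)
    h=cv2.cvtColor(c,cv2.COLOR_RGB2HSV).astype(int); H,S,V=h[...,0],h[...,1],h[...,2]
    bl=(H>100)&(H<135)&(S>110); ye=(H>17)&(H<32)&(S>150)
    return bl,ye
def clean(m):
    m=cv2.morphologyEx(m.astype(np.uint8),cv2.MORPH_CLOSE,np.ones((5,5),np.uint8))
    cs,_=cv2.findContours(m,cv2.RETR_EXTERNAL,cv2.CHAIN_APPROX_NONE); c=max(cs,key=cv2.contourArea)
    o=np.zeros_like(m); cv2.drawContours(o,[c],-1,1,-1); return o.astype(np.float32)
def fit(frames,rois,p0,free,ignore=None,sc=(.005,.005,.005,3,3,3)):
    # silhouettes of the whole tote, in the given frames
    obs=[clean(np.logical_or(*masks(f,r))) for f,r in zip(frames,rois)]
    g=lambda m:cv2.GaussianBlur(m,(0,0),1.0)
    obs=[g(o) for o in obs]; p0=np.array(p0,float); sc=np.array(sc)
    W=[np.ones_like(o) if not ignore or ignore[i] is None else ignore[i] for i,o in enumerate(obs)]
    def full(q): p=p0.copy(); p[free]+=q*sc[free]; return p
    def cost(q):
        R,t=pose(full(q)); return sum((((g(sil(f,TOTE,R,t,r))-o)**2)*w).sum() for f,r,o,w in zip(frames,rois,obs,W))
    n=len(free); best=minimize(cost,np.zeros(n),method="Nelder-Mead",options=dict(initial_simplex=np.vstack([np.zeros(n),np.eye(n)]),maxfev=500,xatol=.01,fatol=.01))
    best=minimize(cost,best.x,method="Nelder-Mead",options=dict(initial_simplex=best.x+np.vstack([np.zeros(n),.5*np.eye(n)]),maxfev=500,xatol=.01,fatol=.01))
    return full(best.x),best.fun
def overlay(f,R,t,roi,k,extra=()):
    u0,v0,u1,v1=roi; c=cv2.convertScaleAbs(cv2.resize(f["color"][v0:v1,u0:u1,::-1],None,fx=k,fy=k,interpolation=cv2.INTER_CUBIC),alpha=1.3,beta=10)
    for b in list(TOTE)+list(extra):
        q=((proj(f,b@R.T+t)-[u0,v0]+.5)*k).round().astype(int)
        for i in range(8):
            for j in range(i):
                if bin(i^j).count("1")==1: cv2.line(c,tuple(map(int,q[i])),tuple(map(int,q[j])),(0,255,0) if b is TOTE[0] else (0,0,255),1)
    return c
E
cat > fit0.py <<'E'
from h import *
F=np.load("f0.npy",allow_pickle=True).item(); s,t=F["scene"],F["top"]
RL=[(280,165,385,245),(155,188,262,268)]; RS=[(88,210,202,290),(355,200,465,280)]
for nm,R,p0,free in(("lower",RL,[.55,.26,0,5,0,0],[0,1,3]),("lower",RL,[.55,.26,0,5,0,0],[0,1,2,3]),("tote",RS,[.58,-.25,.06,-5,-30,0],[0,1,2,3]),("tote",RS,[.58,-.25,.06,-5,-30,0],[0,1,2,3,4])):
  for n,idx in(("both",[0,1]),("scene",[0]),("top",[1])):
    p,c=fit([[s,t][i] for i in idx],[R[i] for i in idx],p0,free); print(nm,n,np.round(p,4).tolist(),round(c,1))
    if n=="both": 
        a=np.hstack([cv2.resize(overlay(f,*pose(p),r,4),(400,300)) for f,r in zip((s,t),R)]); cv2.imwrite(f"pics/fit_{nm}{len(free)}.png",a)
E
python3 fit0.py
```

```text
lower both [0.5394, 0.2602, 0.0, 8.4208, 0.0, 0.0] 439.0
lower scene [0.5359, 0.2619, 0.0, 10.2578, 0.0, 0.0] 326.2
lower top [0.54, 0.26, 0.0, 7.968, 0.0, 0.0] 93.1
lower both [0.5393, 0.2602, -0.0008, 8.3469, 0.0, 0.0] 437.7
lower scene [0.4687, 0.31, -0.0696, 7.0319, 0.0, 0.0] 103.2
lower top [0.5471, 0.2669, -0.0509, 7.9203, 0.0, 0.0] 19.5
tote both [0.5317, -0.2364, 0.0537, -4.903, -30.0, 0.0] 339.0
tote scene [0.488, -0.2386, 0.0143, -6.3785, -30.0, 0.0] 32.3
tote top [0.5399, -0.2518, -0.0061, -5.1175, -30.0, 0.0] 29.4
tote both [0.5349, -0.2366, 0.0566, -4.6765, -34.5888, 0.0] 241.7
tote scene [0.5043, -0.2377, 0.0292, -5.1606, -32.9406, 0.0] 8.8
tote top [0.5329, -0.2505, -0.0062, -5.4751, -21.8136, 0.0] 18.1
```

```bash
python3 -c "
import cv2,numpy as np
cv2.imwrite('pics/f1.png',np.vstack([cv2.imread('pics/fit_lower3.png'),cv2.imread('pics/fit_tote4.png')]))"
```

```text
(no output)
```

View pics/f1.png

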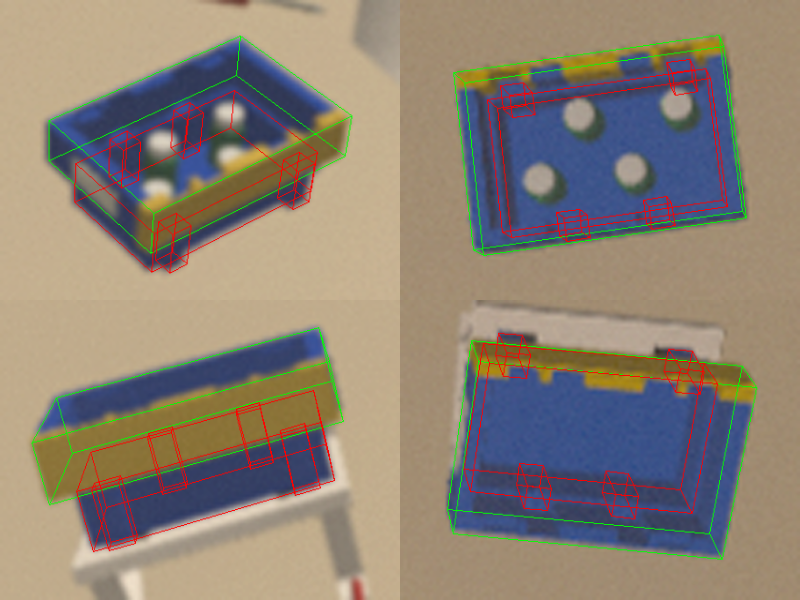

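```bash
python3 - <<'E'
import re
s=open('h.py').read()
s=re.sub(r"    bl=\(H>100\).*\n.*return bl,ye","    bl=(H>100)&(H<140)&(S>70); ye=(H>14)&(H<36)&(S>118)\n    return bl,ye",s)
open('h.py','w').write(s)
E
cat >> h.py <<'E'
def maskview(f,roi,k):
    m=clean(np.logical_or(*masks(f,roi))); u0,v0,u1,v1=roi
    c=cv2.resize(f["color"][v0:v1,u0:u1,::-1],None,fx=k,fy=k,interpolation=cv2.INTER_CUBIC)
    M=cv2.resize((m*255).astype(np.uint8),(c.shape[1],c.shape[0]),interpolation=cv2.INTER_NEAREST)
    cs,_=cv2.findContours(M,0,2); cv2.drawContours(c,cs,-1,(0,0,255),1); return cv2.resize(c,(400,300))
E
cat >> fit0.py <<'E'
cv2.imwrite("pics/mv.png",np.vstack([np.hstack([maskview(f,r,4) for f,r in zip((s,t),R)]) for R in(RL,RS)]))
E
python3 fit0.py
python3 - <<'E'
from h import *
F=np.load("f0.npy",allow_pickle=True).item()
h=lambda f,r:cv2.cvtColor(f["color"],cv2.COLOR_RGB2HSV)[r[1],r[0]]
s,t=F["scene"],F["top"]
for f,l in((s,[(260,180),(340,222),(330,218),(350,215),(120,240),(100,245),(305,203)]),(t,[(300,240),(200,210),(400,222),(230,205)])):
    for q in l: print(q,h(f,q))
E
```

```text
lower both [0.5399, 0.2595, 0.0, 8.3539, 0.0, 0.0] 215.2
lower scene [0.5375, 0.2602, 0.0, 9.1129, 0.0, 0.0] 176.0
lower top [0.5406, 0.2595, 0.0, 7.9943, 0.0, 0.0] 25.6
lower both [0.5399, 0.2593, 0.0008, 8.2935, 0.0, 0.0] 214.8
lower scene [0.5016, 0.2848, -0.0372, 7.7466, 0.0, 0.0] 82.3
lower top [0.5444, 0.2631, -0.0269, 8.0208, 0.0, 0.0] 2.9
tote both [0.5321, -0.2364, 0.0548, -4.7936, -30.0, 0.0] 157.1
tote scene [0.5061, -0.238, 0.0312, -6.1741, -30.0, 0.0] 20.0
tote top [0.5372, -0.2459, 0.0173, -5.0248, -30.0, 0.0] 28.2
tote both [0.534, -0.2367, 0.0563, -4.9054, -32.7093, 0.0] 116.6
tote scene [0.5175, -0.2375, 0.0414, -5.1861, -32.0378, 0.0] 7.4
tote top [0.532, -0.2452, 0.0165, -5.2141, -23.6566, 0.0] 20.2
(260, 180) [ 18  74 142]
(340, 222) [115  80  54]
(330, 218) [ 22 165  82]
(350, 215) [ 20 129  73]
(120, 240) [19 77 83]
(100, 245) [17 48 96]
(305, 203) [113 133  73]
(300, 240) [ 16  81 117]
(200, 210) [113  73  77]
(400, 222) [112 155  97]
(230, 205) [112 145 100]
```

View pics/mv.png

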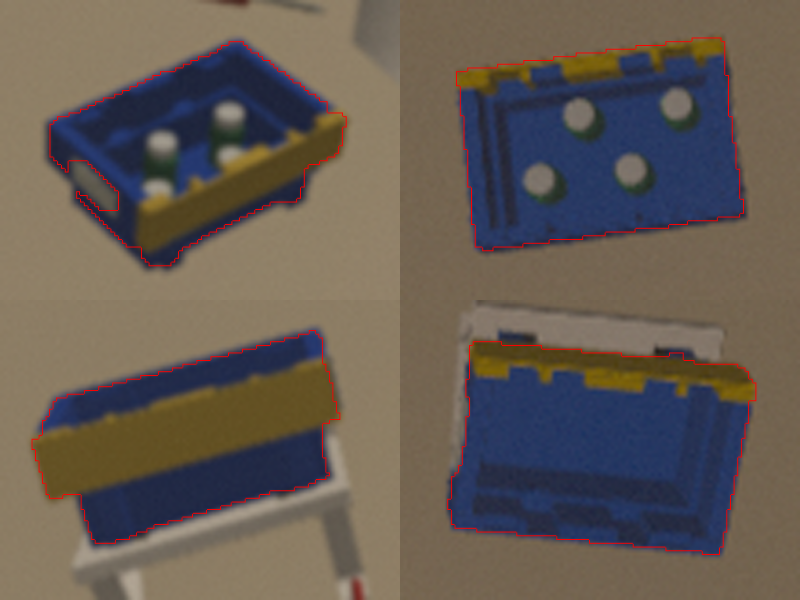

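```bash
cat >> h.py <<'E'
def plan(Rt,pt,N,grip,R0=None,p0=None,ease=True):
    s=manip.state(); R0=np.array(s["eef_rot"]) if R0 is None else R0; p0=np.array(s["eef_pos"]) if p0 is None else p0
    w=Ro.from_matrix(R0.T@Rt).as_rotvec(); 
    print("dist %.3f turn %.1f deg  per row %.1f mm %.2f deg"%(np.linalg.norm(pt-p0),np.degrees(np.linalg.norm(w)),1e3*np.linalg.norm(pt-p0)/N,np.degrees(np.linalg.norm(w))/N))
    rows=[]
    for i in range(N):
        Ri=R0@Ro.from_rotvec(w*i/N).as_matrix(); d=Ri.T@((pt-p0)/N)
        rows.append(" ".join("%.4f"%x for x in d)+" "+" ".join("%.2f"%x for x in np.degrees(w)/N)+" %g"%grip)
    for i in range(0,N,12): print("; ".join(rows[i:i+12]))
def st(*a):
    s=manip.state(); print("t %.2f pos %s j %s F %s op %.4f"%(s["time"],np.round(s["eef_pos"],4).tolist(),np.round(s["joint_positions"],2).tolist(),np.round(s["wrist_force"],1).tolist(),s["opening"])); return s
def toolR(x,y): x=x/np.linalg.norm(x); return np.c_[x,y,np.cross(x,y)]
E
python3 - <<'E'
from h import *
R,t=pose([.5325,-.2365,.0555,-4.9,-30,0])
Rt=toolR(-R[:,1],-R[:,2]); 
pt=t+R@[0,.084,.043+.10]
print(Rt.round(3).tolist(),pt)
plan(Rt,pt,12,.1)
E
```

```text
[[-0.085, 0.498, 0.863], [-0.996, -0.043, -0.074], [0.0, -0.866, 0.5]] [ 0.46843633 -0.14669969  0.17934163]
dist 0.510 turn 41.3 deg  per row 42.5 mm 3.45 deg
-0.0293 0.0022 0.0307 2.45 2.34 -0.63 0.1; -0.0305 0.0031 0.0294 2.45 2.34 -0.63 0.1; -0.0317 0.0040 0.0280 2.45 2.34 -0.63 0.1; -0.0329 0.0048 0.0265 2.45 2.34 -0.63 0.1; -0.0340 0.0056 0.0249 2.45 2.34 -0.63 0.1; -0.0351 0.0062 0.0232 2.45 2.34 -0.63 0.1; -0.0360 0.0068 0.0215 2.45 2.34 -0.63 0.1; -0.0370 0.0073 0.0197 2.45 2.34 -0.63 0.1; -0.0378 0.0076 0.0178 2.45 2.34 -0.63 0.1; -0.0386 0.0079 0.0160 2.45 2.34 -0.63 0.1; -0.0393 0.0082 0.0140 2.45 2.34 -0.63 0.1; -0.0399 0.0083 0.0120 2.45 2.34 -0.63 0.1
```

Call:
carry_out(deltas="-0.0293 0.0022 0.0307 2.45 2.34 -0.63 0.1; -0.0305 0.0031 0.0294 2.45 2.34 -0.63 0.1; -0.0317 0.0040 0.0280 2.45 2.34 -0.63 0.1; -0.0329 0.0048 0.0265 2.45 2.34 -0.63 0.1; -0.0340 0.0056 0.0249 2.45 2.34 -0.63 0.1; -0.0351 0.0062 0.0232 2.45 2.34 -0.63 0.1; -0.0360 0.0068 0.0215 2.45 2.34 -0.63 0.1; -0.0370 0.0073 0.0197 2.45 2.34 -0.63 0.1; -0.0378 0.0076 0.0178 2.45 2.34 -0.63 0.1; -0.0386 0.0079 0.0160 2.45 2.34 -0.63 0.1; -0.0393 0.0082 0.0140 2.45 2.34 -0.63 0.1; -0.0399 0.0083 0.0120 2.45 2.34 -0.63 0.1")

```text
time: 2.2
eef_pos: [0.4688, -0.1452, 0.1799]
eef_rot: [[-0.087, 0.502, 0.861], [-0.996, -0.043, -0.075], [-0.0, -0.864, 0.503]]
wrist_force: [1.7, -0.8, 0.1]
opening: 0.0519
```

Call:
carry_out(deltas="0 0 0 0 0 0 0.1; 0 0 0 0 0 0 0.1")

```text
time: 2.4
eef_pos: [0.4684, -0.146, 0.1795]
eef_rot: [[-0.083, 0.499, 0.863], [-0.997, -0.042, -0.071], [0.001, -0.866, 0.501]]
wrist_force: [0.0, -0.6, 0.1]
opening: 0.0519
```

```bash
python3 - <<'E'
from h import *
st()
R,t=pose([.5325,-.2365,.0555,-4.9,-30,0])
Rt=toolR(-R[:,1],-R[:,2])
plan(Rt,t+R@[0,.084,.143],3,.1)
f={c:manip.grab_frame(c) for c in("scene","top")}
a=np.hstack([cv2.resize(f["scene"]["color"][180:320,60:260,::-1],(400,280),interpolation=2),cv2.resize(f["top"]["color"][170:310,300:500,::-1],(400,280),interpolation=2)])
cv2.imwrite("pics/a1.png",cv2.convertScaleAbs(a,alpha=1.3))
E
```

```text
t 2.40 pos [0.4684, -0.146, 0.1795] j [0.62, -0.07, -0.37, 2.4, -0.35, 0.3, -1.11] F [0.0, -0.6, 0.1] op 0.0519
dist 0.001 turn 0.2 deg  per row 0.2 mm 0.06 deg
0.0002 0.0001 0.0000 -0.02 0.06 -0.01 0.1; 0.0002 0.0001 0.0000 -0.02 0.06 -0.01 0.1; 0.0002 0.0001 0.0000 -0.02 0.06 -0.01 0.1
```

View pics/a1.png

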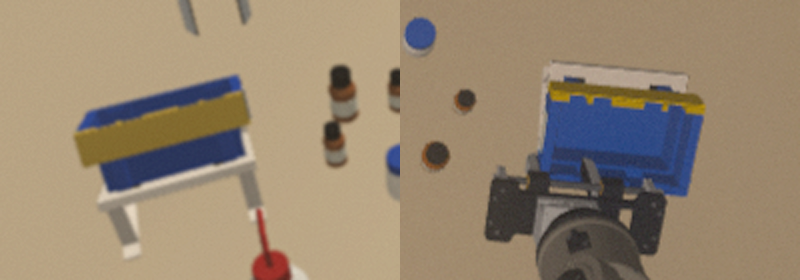

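Call:
carry_out(deltas="0 0.012 0 0 0 0 0.1; 0 0.012 0 0 0 0 0.1; 0 0.012 0 0 0 0 0.1; 0 0.012 0 0 0 0 0.1; 0 0.012 0 0 0 0 0.1; 0 0 0 0 0 0 0.1")

```text
time: 3.1
eef_pos: [0.4984, -0.1512, 0.1313]
eef_rot: [[-0.085, 0.492, 0.866], [-0.996, -0.04, -0.075], [-0.002, -0.869, 0.494]]
wrist_force: [-0.3, -0.1, 0.8]
opening: 0.0518
```

```bash
python3 - <<'E'
from h import *
s=st()
R,t=pose([.5325,-.2365,.0555,-4.9,-30,0])
print("tcp in tote mm",(1e3*R.T@(np.array(s["eef_pos"])-t)).round(1))
f={c:manip.grab_frame(c) for c in("scene","top")}
a=np.hstack([cv2.resize(f["scene"]["color"][180:285,80:230,::-1],(400,280),interpolation=2),cv2.resize(f["top"]["color"][190:295,340:490,::-1],(400,280),interpolation=2)])
cv2.imwrite("pics/a2.png",cv2.convertScaleAbs(a,alpha=1.3))
E
```

```text
t 3.10 pos [0.4984, -0.1512, 0.1313] j [0.51, 0.08, -0.3, 2.4, -0.27, 0.16, -1.19] F [-0.3, -0.1, 0.8] op 0.0518
tcp in tote mm [ 2.2 82.1 86.3]
```

View pics/a2.png

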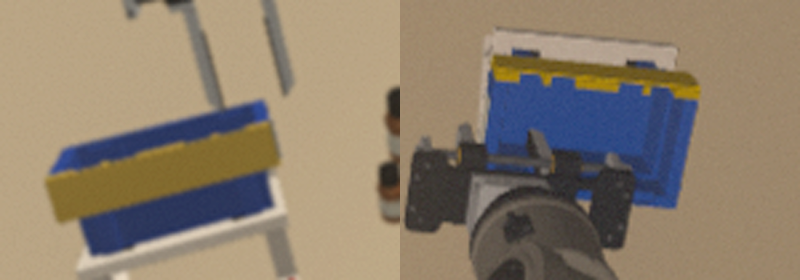

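```bash
cat >> h.py <<'E'
def graspT(R,t,tau,gp=(0,84,60)):
    # tool pose for gripping short side, tool turned by tau deg about tote y relative to -z
    a=np.deg2rad(tau); av=R@[np.sin(a),0,-np.cos(a)]
    return toolR(-R[:,1],av), t+R@(np.array(gp)/1e3)+.019*av
E
python3 - <<'E'
from h import *
R,t=pose([.5325,-.2365,.0555,-4.9,-30,0])
A=graspT(R,t,-15,(0,84,110)); B=graspT(R,t,-15)
plan(*A,6,.1); print(A[0].round(3).tolist())
plan(*B,5,.1,*A)
E
```

```text
dist 0.008 turn 14.7 deg  per row 1.4 mm 2.44 deg
-0.0002 -0.0008 -0.0012 -2.44 0.01 -0.02 0.1; -0.0002 -0.0007 -0.0012 -2.44 0.01 -0.02 0.1; -0.0002 -0.0007 -0.0012 -2.44 0.01 -0.02 0.1; -0.0002 -0.0006 -0.0013 -2.44 0.01 -0.02 0.1; -0.0002 -0.0005 -0.0013 -2.44 0.01 -0.02 0.1; -0.0002 -0.0005 -0.0013 -2.44 0.01 -0.02 0.1
[[-0.085, 0.258, 0.962], [-0.996, -0.022, -0.083], [0.0, -0.966, 0.259]]
dist 0.050 turn 0.0 deg  per row 10.0 mm 0.00 deg
-0.0000 0.0097 0.0026 0.00 0.00 0.00 0.1; -0.0000 0.0097 0.0026 0.00 0.00 0.00 0.1; -0.0000 0.0097 0.0026 0.00 0.00 0.00 0.1; -0.0000 0.0097 0.0026 0.00 0.00 0.00 0.1; -0.0000 0.0097 0.0026 0.00 0.00 0.00 0.1
```

Call:
carry_out(deltas="-0.0002 -0.0008 -0.0012 -2.44 0 0 0.1; -0.0002 -0.0007 -0.0012 -2.44 0 0 0.1; -0.0002 -0.0007 -0.0012 -2.44 0 0 0.1; -0.0002 -0.0006 -0.0013 -2.44 0 0 0.1; -0.0002 -0.0005 -0.0013 -2.44 0 0 0.1; -0.0002 -0.0005 -0.0013 -2.44 0 0 0.1; 0 0 0 0 0 0 0.1")

```text
time: 3.9
eef_pos: [0.4907, -0.1486, 0.1334]
eef_rot: [[-0.084, 0.26, 0.962], [-0.996, -0.02, -0.082], [-0.001, -0.966, 0.26]]
wrist_force: [0.5, -0.1, 0.2]
opening: 0.0519
```

```bash
python3 - <<'E'
from h import *
st()
R,t=pose([.5325,-.2365,.0555,-4.9,-30,0])
A=graspT(R,t,-15,(0,84,110)); B=graspT(R,t,-15)
plan(*A,1,.1)
plan(*B,6,.1)
E
```

```text
t 3.90 pos [0.4907, -0.1486, 0.1334] j [0.37, 0.13, -0.19, 2.23, -0.0, 0.53, -1.47] F [0.5, -0.1, 0.2] op 0.0519
dist 0.001 turn 0.1 deg  per row 1.4 mm 0.14 deg
-0.0000 0.0007 -0.0012 -0.09 0.05 -0.10 0.1
dist 0.050 turn 0.1 deg  per row 8.4 mm 0.02 deg
0.0000 0.0082 0.0020 -0.01 0.01 -0.02 0.1; 0.0000 0.0082 0.0020 -0.01 0.01 -0.02 0.1; 0.0000 0.0082 0.0020 -0.01 0.01 -0.02 0.1; 0.0000 0.0082 0.0020 -0.01 0.01 -0.02 0.1; -0.0000 0.0082 0.0020 -0.01 0.01 -0.02 0.1; -0.0000 0.0082 0.0020 -0.01 0.01 -0.02 0.1
```

Call:
carry_out(deltas="0 0.0082 0.002 0 0 0 0.1; 0 0.0082 0.002 0 0 0 0.1; 0 0.0082 0.002 0 0 0 0.1; 0 0.0082 0.002 0 0 0 0.1; 0 0.0082 0.002 0 0 0 0.1; 0 0.0082 0.002 0 0 0 0.1; 0 0 0 0 0 0 0.1")

```text
time: 4.6
eef_pos: [0.5141, -0.1499, 0.0869]
eef_rot: [[-0.083, 0.257, 0.963], [-0.997, -0.02, -0.081], [-0.002, -0.966, 0.258]]
wrist_force: [-0.9, 0.9, 0.4]
opening: 0.0517
```

```bash
python3 - <<'E'
from h import *
s=st()
R,t=pose([.5325,-.2365,.0555,-4.9,-30,0])
plan(*graspT(R,t,-15),1,.1)
f={c:manip.grab_frame(c) for c in("scene","top")}
a=np.hstack([cv2.resize(f["scene"]["color"][180:285,80:230,::-1],(400,280),interpolation=2),cv2.resize(f["top"]["color"][190:295,340:490,::-1],(400,280),interpolation=2)])
cv2.imwrite("pics/a3.png",cv2.convertScaleAbs(a,alpha=1.3))
E
```

```text
t 4.60 pos [0.5141, -0.1499, 0.0869] j [0.34, 0.24, -0.18, 2.22, 0.04, 0.43, -1.52] F [-0.9, 0.9, 0.4] op 0.0517
dist 0.002 turn 0.2 deg  per row 2.4 mm 0.17 deg
0.0007 -0.0020 0.0012 0.04 0.08 -0.15 0.1
```

View pics/a3.png

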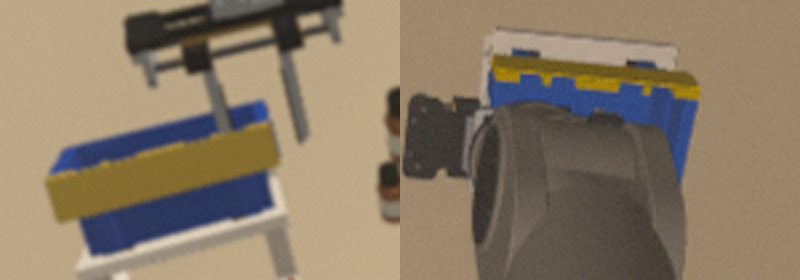

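Call:
carry_out(deltas="0.0007 -0.002 0.0012 0 0 0 -0.3; 0 0 0 0 0 0 -0.5; 0 0 0 0 0 0 -0.7; 0 0 0 0 0 0 -0.8; 0 0 0 0 0 0 -1; 0 0 0 0 0 0 -1; 0 0 0 0 0 0 -1; 0 0 0 0 0 0 -1", grip_force=12)

```text
time: 5.5
eef_pos: [0.5146, -0.1509, 0.0904]
eef_rot: [[-0.084, 0.259, 0.962], [-0.996, -0.02, -0.081], [-0.002, -0.966, 0.259]]
wrist_force: [-2.9, 0.8, 3.5]
opening: 0.0115
```

Call:
carry_out(deltas="0 0 0 0 0 0 -1; 0 0 0 0 0 0 -1; 0 0 0 0 0 0 -1; 0 0 0 0 0 0 -1", grip_force=55)

```text
time: 5.9
eef_pos: [0.5147, -0.1509, 0.0904]
eef_rot: [[-0.084, 0.259, 0.962], [-0.996, -0.02, -0.081], [-0.002, -0.966, 0.259]]
wrist_force: [-4.0, 1.8, 5.2]
opening: 0.0118
```

```bash
python3 - <<'E'
from h import *
s=st()
R,t=pose([.5325,-.2365,.0555,-4.9,-30,0])
plan(*graspT(R,t,-15),1,.1)
print((np.array(s["eef_rot"]).T@R[:,2]).round(4), (np.array(s["eef_rot"]).T@[0,0,1]).round(4))
f=manip.grab_frame("scene")
RS=[(88,200,202,290)]
cv2.imwrite("pics/a4.png",cv2.resize(f["color"][180:285,80:230,::-1],(600,420),interpolation=2))
E
```

```text
t 5.90 pos [0.5147, -0.1509, 0.0904] j [0.34, 0.23, -0.18, 2.21, 0.04, 0.43, -1.51] F [-4.0, 1.8, 5.2] op 0.0118
dist 0.001 turn 0.1 deg  per row 1.3 mm 0.14 deg
-0.0002 0.0012 -0.0004 -0.04 0.06 -0.12 0.1
[-0.0023 -0.9661 -0.2582] [-0.0017 -0.9658  0.2594]
```

View pics/a4.png

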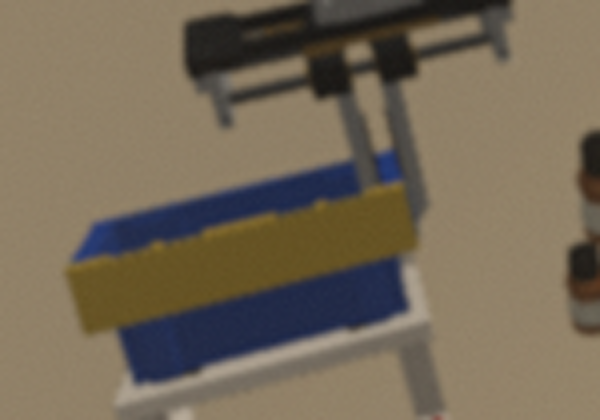

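Call:
carry_out(deltas="0 -0.004 -0.001 0 0 0 -1; 0 -0.0077 -0.0021 0 0 0 -1; 0 -0.0097 -0.0026 0 0 0 -1; 0 -0.0097 -0.0026 0 0 0 -1; 0 -0.0097 -0.0026 0 0 0 -1; 0 -0.0097 -0.0026 0 0 0 -1; 0 -0.0077 -0.0021 0 0 0 -1; 0 0 0 0 0 0 -1")

```text
time: 6.75
eef_pos: [0.4847, -0.1487, 0.1437]
eef_rot: [[-0.084, 0.26, 0.962], [-0.996, -0.021, -0.082], [-0.001, -0.965, 0.261]]
wrist_force: [0.2, -0.2, -4.7]
opening: 0.0118
```

```bash
python3 - <<'E'
from h import *
s=st()
f=manip.grab_frame("scene")
cv2.imwrite("pics/a5.png",cv2.resize(f["color"][160:285,80:240,::-1],(640,500),interpolation=2))
E
```

```text
t 6.75 pos [0.4847, -0.1487, 0.1437] j [0.38, 0.1, -0.2, 2.23, -0.01, 0.55, -1.46] F [0.2, -0.2, -4.7] op 0.0118
```

View pics/a5.png

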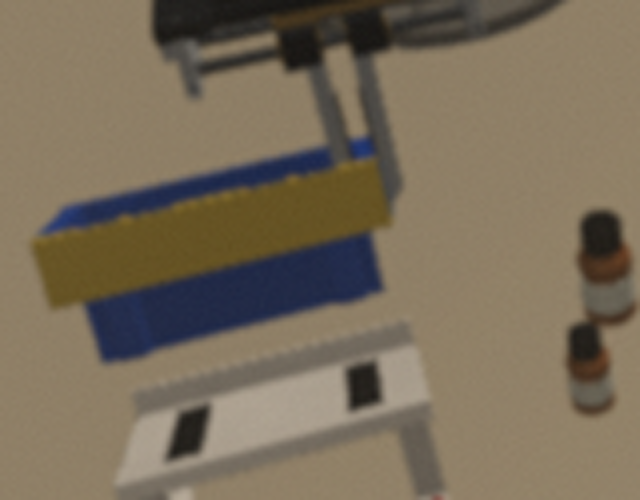

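```bash
cat >> h.py <<'E'
def toteTool(gp,yaw,pitch,tau=-15):
    R=Ro.from_euler("ZYX",[yaw,pitch,0],degrees=True).as_matrix()
    a=np.deg2rad(tau); av=R@[np.sin(a),0,-np.cos(a)]
    return toolR(-R[:,1],av), np.array(gp)+.019*av
def seq(wps,grip):  # wps: list of (gp,yaw,pitch,N) ; first = start (N ignored)
    s=manip.state(); R0=np.array(s["eef_rot"]);p0=np.array(s["eef_pos"]); rows=[]
    for a,b in zip(wps,wps[1:]):
        for i in range(1,b[3]+1):
            u=i/b[3]; L=lambda x,y:np.array(x)*(1-u)+np.array(y)*u
            R1,p1=toteTool(L(a[0],b[0]),L(a[1],b[1]),L(a[2],b[2]))
            d=R0.T@(p1-p0); w=np.degrees(Ro.from_matrix(R0.T@R1).as_rotvec()); rows.append(np.r_[d,w]); R0,p0=R1,p1
    for i in range(0,len(rows),12):
        print("; ".join("%.4f %.4f %.4f %.2f %.2f %.2f %g"%(*r,grip) for r in rows[i:i+12])); print()
    print("max",max(np.linalg.norm(r[:3]) for r in rows),max(np.linalg.norm(r[3:]) for r in rows))
E
python3 - <<'E'
from h import *
s=manip.state();R=np.array(s["eef_rot"]);g=np.array(s["eef_pos"])-.019*R[:,1];print(g)
seq([(g,-4.9,-30),((.50,-.10,.30),25,-15,10),((.52,0,.31),90,0,14),((.545,.17,.31),188,0,20)],-1)
E
```

```text
[ 0.47981707 -0.14819611  0.16147499]
-0.0052 -0.0130 0.0046 -1.60 -2.84 0.64 -1; -0.0051 -0.0130 0.0045 -1.50 -2.92 0.66 -1; -0.0050 -0.0131 0.0044 -1.50 -2.93 0.58 -1; -0.0048 -0.0132 0.0043 -1.50 -2.95 0.51 -1; -0.0047 -0.0133 0.0042 -1.50 -2.96 0.43 -1; -0.0045 -0.0134 0.0041 -1.50 -2.97 0.35 -1; -0.0043 -0.0135 0.0040 -1.50 -2.98 0.27 -1; -0.0041 -0.0136 0.0038 -1.50 -2.98 0.20 -1; -0.0039 -0.0137 0.0037 -1.50 -2.99 0.12 -1; -0.0037 -0.0138 0.0035 -1.50 -2.99 0.04 -1; -0.0058 -0.0007 0.0040 -1.07 -4.64 -0.04 -1; -0.0054 -0.0008 0.0044 -1.07 -4.64 -0.13 -1

-0.0050 -0.0009 0.0048 -1.07 -4.64 -0.22 -1; -0.0045 -0.0010 0.0052 -1.07 -4.63 -0.30 -1; -0.0040 -0.0012 0.0055 -1.07 -4.63 -0.39 -1; -0.0035 -0.0013 0.0058 -1.07 -4.62 -0.48 -1; -0.0030 -0.0014 0.0061 -1.07 -4.61 -0.56 -1; -0.0024 -0.0016 0.0063 -1.07 -4.60 -0.65 -1; -0.0018 -0.0018 0.0065 -1.07 -4.58 -0.73 -1; -0.0012 -0.0019 0.0066 -1.07 -4.57 -0.82 -1; -0.0006 -0.0021 0.0066 -1.07 -4.55 -0.91 -1; 0.0000 -0.0022 0.0066 -1.07 -4.54 -0.99 -1; 0.0006 -0.0023 0.0066 -1.07 -4.52 -1.08 -1; 0.0012 -0.0024 0.0065 -1.07 -4.50 -1.16
[... 215 characters left out ...]
27 -1; 0.0051 -0.0019 0.0070 0.00 -4.73 -1.27 -1; 0.0057 -0.0018 0.0066 -0.00 -4.73 -1.27 -1; 0.0062 -0.0016 0.0061 0.00 -4.73 -1.27 -1; 0.0068 -0.0015 0.0056 -0.00 -4.73 -1.27 -1; 0.0072 -0.0014 0.0051 -0.00 -4.73 -1.27 -1; 0.0077 -0.0012 0.0045 -0.00 -4.73 -1.27 -1; 0.0080 -0.0010 0.0039 0.00 -4.73 -1.27 -1

0.0083 -0.0009 0.0032 -0.00 -4.73 -1.27 -1; 0.0086 -0.0007 0.0026 0.00 -4.73 -1.27 -1; 0.0088 -0.0005 0.0019 0.00 -4.73 -1.27 -1; 0.0089 -0.0003 0.0012 0.00 -4.73 -1.27 -1; 0.0090 -0.0001 0.0005 0.00 -4.73 -1.27 -1; 0.0090 0.0001 -0.0002 -0.00 -4.73 -1.27 -1; 0.0090 0.0002 -0.0009 0.00 -4.73 -1.27 -1; 0.0088 0.0004 -0.0016 -0.00 -4.73 -1.27 -1

max 0.01471866860113407 4.900000000000053
```

Call:
carry_out(deltas="-0.0052 -0.0130 0.0046 -1.60 -2.84 0.64 -1; -0.0051 -0.0130 0.0045 -1.50 -2.92 0.66 -1; -0.0050 -0.0131 0.0044 -1.50 -2.93 0.58 -1; -0.0048 -0.0132 0.0043 -1.50 -2.95 0.51 -1; -0.0047 -0.0133 0.0042 -1.50 -2.96 0.43 -1; -0.0045 -0.0134 0.0041 -1.50 -2.97 0.35 -1; -0.0043 -0.0135 0.0040 -1.50 -2.98 0.27 -1; -0.0041 -0.0136 0.0038 -1.50 -2.98 0.20 -1; -0.0039 -0.0137 0.0037 -1.50 -2.99 0.12 -1; -0.0037 -0.0138 0.0035 -1.50 -2.99 0.04 -1; 0 0 0 0 0 0 -1")

```text
time: 7.9
eef_pos: [0.5013, -0.0989, 0.2814]
eef_rot: [[0.425, 0.0, 0.905], [-0.905, 0.001, 0.425], [-0.0, -1.0, 0.001]]
wrist_force: [0.7, 0.2, -3.7]
opening: 0.012
```

```bash
python3 - <<'E'
from h import *
s=st();print(toteTool((.5,-.1,.3),25,-15)); print(np.array(s["eef_rot"]).round(3))
E
```

```text
t 7.90 pos [0.5013, -0.0989, 0.2814] j [0.32, 0.11, -0.27, 1.86, 0.03, 1.18, -1.09] F [0.7, 0.2, -3.7] op 0.0120
(array([[ 4.22618262e-01,  2.73079557e-17,  9.06307787e-01],
       [-9.06307787e-01,  7.50556983e-18,  4.22618262e-01],
       [-0.00000000e+00, -1.00000000e+00,  2.79214038e-17]]), array([ 0.5  , -0.1  ,  0.281]))
[[ 0.425  0.     0.905]
 [-0.905  0.001  0.425]
 [-0.    -1.     0.001]]
```

Tracking well. Continue the swing.

Call:
carry_out(deltas="-0.0058 -0.0007 0.0040 -1.07 -4.64 -0.04 -1; -0.0054 -0.0008 0.0044 -1.07 -4.64 -0.13 -1; -0.0050 -0.0009 0.0048 -1.07 -4.64 -0.22 -1; -0.0045 -0.0010 0.0052 -1.07 -4.63 -0.30 -1; -0.0040 -0.0012 0.0055 -1.07 -4.63 -0.39 -1; -0.0035 -0.0013 0.0058 -1.07 -4.62 -0.48 -1; -0.0030 -0.0014 0.0061 -1.07 -4.61 -0.56 -1; -0.0024 -0.0016 0.0063 -1.07 -4.60 -0.65 -1; -0.0018 -0.0018 0.0065 -1.07 -4.58 -0.73 -1; -0.0012 -0.0019 0.0066 -1.07 -4.57 -0.82 -1; -0.0006 -0.0021 0.0066 -1.07 -4.55 -0.91 -1; 0 -0.0022 0.0066 -1.07 -4.54 -0.99 -1")

```text
time: 9.1
eef_pos: [0.5161, -0.0186, 0.2883]
eef_rot: [[0.987, -0.037, 0.155], [-0.159, -0.219, 0.963], [-0.002, -0.975, -0.222]]
wrist_force: [0.4, 0.2, -4.3]
opening: 0.0117
```

Call:
carry_out(deltas="0.0006 -0.0023 0.0066 -1.07 -4.52 -1.08 -1; 0.0012 -0.0024 0.0065 -1.07 -4.50 -1.16 -1; 0.0017 -0.0022 0.0082 0 -4.73 -1.27 -1; 0.0024 -0.0022 0.0081 0 -4.73 -1.27 -1; 0.0031 -0.0021 0.0079 0 -4.73 -1.27 -1; 0.0038 -0.0021 0.0077 0 -4.73 -1.27 -1; 0.0044 -0.0020 0.0073 0 -4.73 -1.27 -1; 0.0051 -0.0019 0.0070 0 -4.73 -1.27 -1; 0.0057 -0.0018 0.0066 0 -4.73 -1.27 -1; 0.0062 -0.0016 0.0061 0 -4.73 -1.27 -1; 0.0068 -0.0015 0.0056 0 -4.73 -1.27 -1; 0.0072 -0.0014 0.0051 0 -4.73 -1.27 -1")

```text
time: 10.3
eef_pos: [0.5356, 0.0815, 0.2901]
eef_rot: [[0.654, 0.194, -0.731], [0.756, -0.168, 0.632], [0.0, -0.966, -0.257]]
wrist_force: [0.7, 0.4, -3.6]
opening: 0.0121
```

Call:
carry_out(deltas="0.0077 -0.0012 0.0045 0 -4.73 -1.27 -1; 0.0080 -0.0010 0.0039 0 -4.73 -1.27 -1; 0.0083 -0.0009 0.0032 0 -4.73 -1.27 -1; 0.0086 -0.0007 0.0026 0 -4.73 -1.27 -1; 0.0088 -0.0005 0.0019 0 -4.73 -1.27 -1; 0.0089 -0.0003 0.0012 0 -4.73 -1.27 -1; 0.0090 -0.0001 0.0005 0 -4.73 -1.27 -1; 0.0090 0.0001 -0.0002 0 -4.73 -1.27 -1; 0.0090 0.0002 -0.0009 0 -4.73 -1.27 -1; 0.0088 0.0004 -0.0016 0 -4.73 -1.27 -1; 0 0 0 0 0 0 -1; 0 0 0 0 0 0 -1")

```text
time: 11.5
eef_pos: [0.5493, 0.1698, 0.2906]
eef_rot: [[-0.135, 0.255, -0.957], [0.991, 0.036, -0.13], [0.002, -0.966, -0.258]]
wrist_force: [0.4, 0.6, -3.5]
opening: 0.0117
```

```bash
python3 - <<'E'
from h import *
s=st();R,p=toteTool((.545,.17,.31),188,0); print(R.round(3),p); print(np.array(s["eef_rot"]).round(3))
f={c:manip.grab_frame(c) for c in("scene","top")}
a=np.hstack([cv2.resize(f["scene"]["color"][20:300,160:560,::-1],(400,280),interpolation=2),cv2.resize(f["top"]["color"][130:340,80:380,::-1],(400,280),interpolation=2)])
cv2.imwrite("pics/a6.png",cv2.convertScaleAbs(a,alpha=1.3))
E
```

```text
t 11.50 pos [0.5493, 0.1698, 0.2906] j [0.18, 0.09, -0.67, 1.9, 0.18, 0.93, 1.13] F [0.4, 0.6, -3.5] op 0.0117
[[-0.139  0.256 -0.957]
 [ 0.99   0.036 -0.134]
 [-0.    -0.966 -0.259]] [0.5498697  0.17068439 0.29164741]
[[-0.135  0.255 -0.957]
 [ 0.991  0.036 -0.13 ]
 [ 0.002 -0.966 -0.258]]
```

View pics/a6.png

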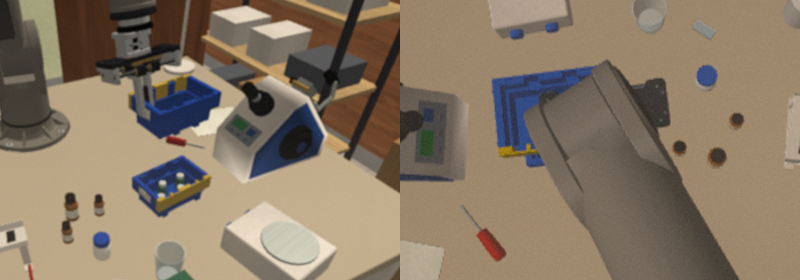

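```bash
python3 - <<'E'
from h import *
s=manip.state();R=np.array(s["eef_rot"]);g=np.array(s["eef_pos"])-.019*R[:,1];print(g)
seq([(g,188,0),((.552,.1766,.176),188.2,0,9)],-1)
E
```

```text
[0.54458122 0.16930837 0.30937103]
0.0007 0.0146 0.0029 -0.03 -0.22 0.02 -1; 0.0007 0.0146 0.0029 -0.00 -0.02 -0.01 -1; 0.0007 0.0146 0.0029 0.00 -0.02 -0.01 -1; 0.0007 0.0146 0.0029 -0.00 -0.02 -0.01 -1; 0.0007 0.0146 0.0029 0.00 -0.02 -0.01 -1; 0.0007 0.0146 0.0029 0.00 -0.02 -0.01 -1; 0.0007 0.0146 0.0029 -0.00 -0.02 -0.01 -1; 0.0007 0.0146 0.0029 0.00 -0.02 -0.01 -1; 0.0007 0.0146 0.0029 0.00 -0.02 -0.01 -1

max 0.014864096176131884 0.22010397805166076
```

Call:
carry_out(deltas="0.0007 0.0146 0.0029 0 -0.2 0 -1; 0.0007 0.0146 0.0029 0 0 0 -1; 0.0007 0.0146 0.0029 0 0 0 -1; 0.0007 0.0146 0.0029 0 0 0 -1; 0.0007 0.0146 0.0029 0 0 0 -1; 0.0007 0.0146 0.0029 0 0 0 -1; 0.0007 0.0146 0.0029 0 0 0 -1; 0.0007 0.0146 0.0029 0 0 0 -1; 0.0007 0.0146 0.0029 0 0 0 -1; 0 0 0 0 0 0 -1; 0 0 0 0 0 0 -1")

```text
time: 12.7
eef_pos: [0.5573, 0.1783, 0.1576]
eef_rot: [[-0.142, 0.255, -0.956], [0.99, 0.037, -0.137], [0.001, -0.966, -0.258]]
wrist_force: [0.1, -0.5, -2.9]
opening: 0.0118
```

```bash
python3 - <<'E'
from h import *
s=st()
f={c:manip.grab_frame(c) for c in("scene","top")}; np.save("f1.npy",{**f,"s":s},allow_pickle=True)
# in-hand from grip-time
Rg=np.array([[-0.084,0.259,0.962],[-0.996,-0.02,-0.081],[-0.002,-0.966,0.259]]);pg=np.array([.5147,-.1509,.0904])
Rt,tt=pose([.5325,-.2365,.0555,-4.9,-30,0])
Rh=Rg.T@Rt; th=Rg.T@(tt-pg); print("inhand",(th*1e3).round(1))
R=np.array(s["eef_rot"])@Rh; t=np.array(s["eef_pos"])+np.array(s["eef_rot"])@th
print("pred",t.round(4),Ro.from_matrix(R).as_euler("ZYX",degrees=True).round(2))
a=[cv2.resize(overlay(f["scene"],R,t,(270,120,410,225),4),(533,400)),None]
u=overlay(f["top"],R,t,(150,160,290,265),4); 
cv2.imwrite("pics/a7.png",a[0]); cv2.imwrite("pics/a7t.png",u)
E
```

```text
t 12.70 pos [0.5573, 0.1783, 0.1576] j [0.09, 0.26, -0.64, 2.04, 0.39, 0.69, 0.92] F [0.1, -0.5, -2.9] op 0.0118
inhand [83.8 40.  15. ]
pred [0.5412 0.2607 0.115 ] [-1.7184e+02 -1.0000e-02 -1.7000e-01]
```

View pics/a7.png

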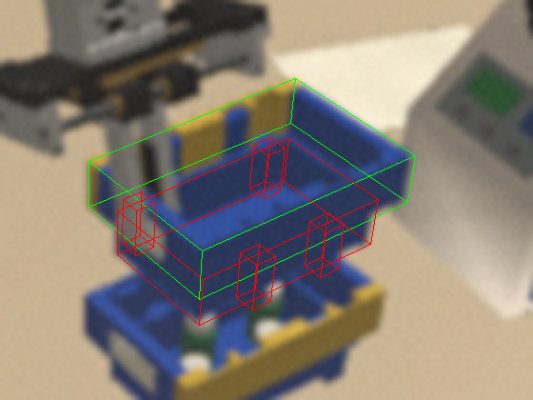

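View pics/a7t.png

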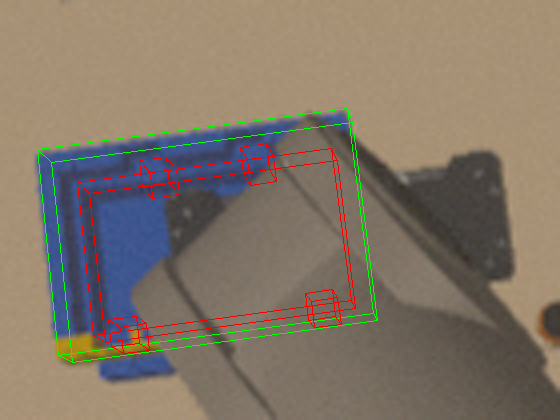

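```bash
cat > fit1.py <<'E'
from h import *
F0=np.load("f0.npy",allow_pickle=True).item();F1=np.load("f1.npy",allow_pickle=True).item()
def obs(f,roi,n=5):
    m=np.logical_or(*masks(f,roi)); m=cv2.morphologyEx(m.astype(np.uint8),cv2.MORPH_CLOSE,cv2.getStructuringElement(2,(n,n)))
    cs,_=cv2.findContours(m,0,1); o=np.zeros_like(m); cv2.drawContours(o,[max(cs,key=cv2.contourArea)],-1,1,-1); return o.astype(np.float32)
g=lambda m:cv2.GaussianBlur(m,(0,0),1.)
def solve(items,x0,mk):
    # items: (frame,roi,obs,weight); mk(q,i)-> list of (R,t)
    def cost(q):
        c=0
        for i,(f,r,o,w) in enumerate(items):
            m=np.maximum.reduce([sil(f,TOTE,*P,r) for P in mk(q,i)]); c+=(((g(m)-g(o))**2)*w).sum()
        return c
    n=len(x0)
    b=minimize(cost,x0,method="Nelder-Mead",options=dict(initial_simplex=np.vstack([x0,np.array(x0)+np.eye(n)*3]),maxfev=400,xatol=.02,fatol=.01))
    return b.x,b.fun
rs,rt=(280,165,385,245),(155,188,262,268)
os_,ot=obs(F0["scene"],rs,21),obs(F0["top"],rt)
one=1
low=lambda q:pose([.54+q[0]/1e3,.26+q[1]/1e3,0,8+q[2],0,0])
for n,it in(("both",[(F0["scene"],rs,os_,one),(F0["top"],rt,ot,one)]),("scene",[(F0["scene"],rs,os_,one)]),("top",[(F0["top"],rt,ot,one)])):
    q,c=solve(it,[0,0,0],lambda q,i:[low(q)]); print("lower",n,q.round(2),round(c,1))
    if n=="scene": qs=q
    if n=="top": qt=q
s=F1["s"];Rg=np.array([[-0.084,0.259,0.962],[-0.996,-0.02,-0.081],[-0.002,-0.966,0.259]]);pg=np.array([.5147,-.1509,.0904])
Rt,tt=pose([.5325,-.2365,.0555,-4.9,-30,0]);E=np.array(s["eef_rot"])
R0=E@Rg.T@Rt;t0=np.array(s["eef_pos"])+E@Rg.T@(tt-pg)
up=lambda q:(Ro.from_euler("z",q[2],degrees=True).as_matrix()@R0,t0+np.r_[q[0],q[1],0]/1e3)
up4=lambda q:(Ro.from_euler("z",q[2],degrees=True).as_matrix()@R0,t0+np.r_[q[0],q[1],q[3]]/1e3)
r1=(280,130,395,250); f=F1["scene"]; o=obs(f,r1,9); w=np.ones_like(o)
w[:62,:33]=0; w[:35,:60]=0   # gripper
q,c=solve([(f,r1,o,w)],[0,0,0],lambda q,i:[up(q),low(qs)]); print("upper scene",q.round(2),round(c,1))
q,c=solve([(f,r1,o,w)],[0,0,0,0],lambda q,i:[up4(q),low(qs)]); print("upper scene 4",q.round(2),round(c,1))
k=6;c=cv2.resize(f["color"][r1[1]:r1[3],r1[0]:r1[2],::-1],None,fx=k,fy=k);c[cv2.resize(w,None,fx=k,fy=k,interpolation=0)==0]//=2
cs,_=cv2.findContours(cv2.resize(o,None,fx=k,fy=k,interpolation=0).astype(np.uint8),0,2);cv2.drawContours(c,cs,-1,(0,0,255),1)
m=np.maximum(sil(f,TOTE,*up(q),r1),sil(f,TOTE,*low(qs),r1));cs,_=cv2.findContours((cv2.resize(m,None,fx=k,fy=k)>.5).astype(np.uint8),0,2);cv2.drawContours(c,cs,-1,(0,255,0),1)
cv2.imwrite("pics/a8.png",cv2.resize(c,None,fx=.8,fy=.8))
print("t0",t0.round(4),Ro.from_matrix(R0).as_euler("ZYX",degrees=True).round(2))
E
python3 fit1.py
```

```text
lower both [-0.2  -0.73  0.2 ] 122.8
lower scene [-2.25 -0.41  0.95] 85.9
lower top [ 0.62 -0.47  0.03] 25.9
upper scene [-0.33 -4.8   2.16] 75.6
upper scene 4 [-17.95  10.3    1.86 -14.93] 74.5
t0 [0.5412 0.2607 0.115 ] [-1.7184e+02 -1.0000e-02 -1.7000e-01]
```

View pics/a8.png

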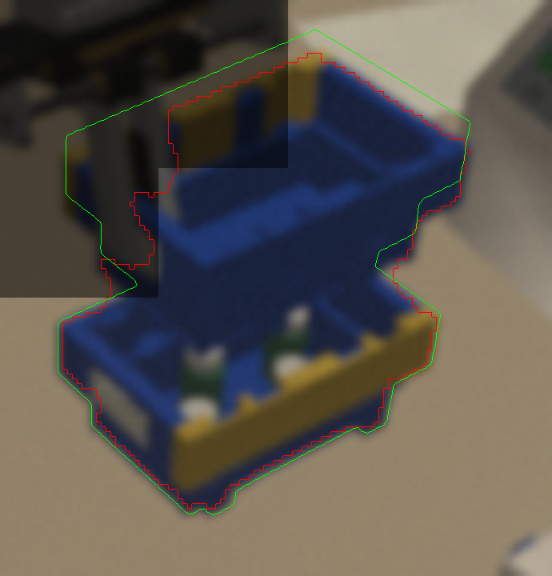

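```bash
cat > edge.py <<'E'
from h import *
from scipy.ndimage import map_coordinates
RIM=TOTE[0]
def hull_edges(f,R,t,skip=()):
    q=proj(f,RIM@R.T+t); h=cv2.convexHull(q.astype(np.float32),returnPoints=False).ravel()
    out=[]
    for a,b in zip(h,np.roll(h,-1)):
        if bin(int(a)^int(b)).count("1")==1: out.append((int(a),int(b)))
    return out
def meas(f,R,t,edges,srch=4.0,n=25,trim=.1):
    im=cv2.GaussianBlur(f["color"].min(2).astype(np.float32),(0,0),.7)
    cen=proj(f,RIM@R.T+t).mean(0); res=[]
    for a,b in edges:
        for u in np.linspace(trim,1-trim,n):
            P=RIM[a]*(1-u)+RIM[b]*u; q=proj(f,P@R.T+t)[0]
            qa,qb=proj(f,RIM[[a,b]]@R.T+t); d=(qb-qa)/np.linalg.norm(qb-qa); nn=np.array([-d[1],d[0]])
            if nn@(q-cen)<0: nn=-nn
            o=np.arange(-srch,srch+.01,.25); xy=q+o[:,None]*nn
            p=map_coordinates(im,[xy[:,1],xy[:,0]],order=1); g=np.gradient(p,.25)
            g=np.convolve(g,np.ones(3)/3,"same"); k=g[2:-2].argmax()+2
            if g[k]<6: continue
            res.append((a,b,u,o[k],nn,q))
    return res
def efit(views,p0,free,iters=6,srch=4.):
    # views: (frame, edges) ; p=[x,y,z,yaw,pitch,roll]
    p=np.array(p0,float)
    for it in range(iters):
        M=[]
        R,t=pose(p)
        for f,e in views:
            for a,b,u,o,nn,q in meas(f,R,t,e or hull_edges(f,R,t),srch if it<3 else 2.5): M.append((f,RIM[a]*(1-u)+RIM[b]*u,nn,q+o*nn))
        def fun(d):
            pp=p.copy(); pp[free]+=d*np.array([1e-3]*3+[.5]*3)[free]; R,t=pose(pp)
            return [nn@(proj(f,P@R.T+t)[0]-z) for f,P,nn,z in M]
        r=least_squares(fun,np.zeros(len(free)),loss="soft_l1",f_scale=.5); p[free]+=r.x*np.array([1e-3]*3+[.5]*3)[free]
    return p,np.sqrt(np.mean(np.array(fun(r.x*0+r.x))**2)),len(M)
E
cat > e1.py <<'E'
from edge import *
F0=np.load("f0.npy",allow_pickle=True).item();F1=np.load("f1.npy",allow_pickle=True).item()
s,t=F0["scene"],F0["top"]
for n,v in(("both",[(s,None),(t,None)]),("scene",[(s,None)]),("top",[(t,None)])):
    for fr in([0,1,3],[0,1,2,3]):
        p,r,m=efit(v,[.54,.26,0,8,0,0],fr); print("lower",n,p.round(4),round(r,2),m)
for n,v in(("both",[(s,None),(t,None)]),("scene",[(s,None)]),("top",[(t,None)])):
    for fr in([0,1,2,3],[0,1,2,3,4]):
        p,r,m=efit(v,[.5325,-.2365,.0555,-4.9,-30,0],fr); print("tote",n,p.round(4),round(r,2),m)
R,tt=pose([.5325,-.2365,.0555,-4.9,-30,0]);print([RIM[list(e)].tolist() for e in hull_edges(t,R,tt)])
E
python3 e1.py
```

```text
lower both [0.5407 0.2585 0.     8.9426 0.     0.    ] 0.95 298
lower both [ 5.4030e-01  2.5950e-01 -5.6000e-03  8.4024e+00  0.0000e+00  0.0000e+00] 0.87 297
lower scene [ 0.5476  0.2545  0.     12.6837  0.      0.    ] 1.1 148
lower scene [ 5.4700e-01  2.5490e-01 -5.0000e-04  1.2544e+01  0.0000e+00  0.0000e+00] 1.08 148
lower top [0.5398 0.2594 0.     7.7876 0.     0.    ] 0.5 150
lower top [ 0.5418  0.2613 -0.0165  7.9162  0.      0.    ] 0.31 150
tote both [  0.5332  -0.2365   0.054   -5.0088 -30.       0.    ] 0.79 299
tote both [  0.5348  -0.2365   0.056   -4.8993 -32.1477   0.    ] 0.69 299
tote scene [  0.5284  -0.2367   0.051   -4.6922 -30.       0.    ] 0.58 149
tote scene [  0.5314  -0.2368   0.0536  -4.6073 -31.9571   0.    ] 0.37 149
tote top [  0.5354  -0.2396   0.0399  -5.1444 -30.       0.    ] 0.73 150
tote top [  0.5348  -0.2396   0.0393  -5.2244 -29.1491   0.    ] 0.73 150
[[[0.06, -0.09, 0.076], [-0.06, -0.09, 0.076]], [[-0.06, -0.09, 0.076], [-0.06, 0.09, 0.076]], [[-0.06, 0.09, 0.076], [-0.06, 0.09, 0.038]], [[-0.06, 0.09, 0.038], [0.06, 0.09, 0.038]], [[0.06, 0.09, 0.038], [0.06, -0.09, 0.038]], [[0.06, -0.09, 0.038], [0.06, -0.09, 0.076]]]
```

```bash
python3 - <<'E'
s=open('edge.py').read()
s=s.replace("for a,b in edges:\n        for u in np.linspace(trim,1-trim,n):","for e in edges:\n        a,b=e[:2]\n        for u in np.linspace(*(e[2:] or (trim,1-trim)),n):")
open('edge.py','w').write(s)
E
cat > e2.py <<'E'
from edge import *
F0=np.load("f0.npy",allow_pickle=True).item();F1=np.load("f1.npy",allow_pickle=True).item()
s,t=F0["scene"],F0["top"]
R,tt=pose([.54,.26,0,8,0,0])
for n,f in(("s",s),("t",t)): print(n,hull_edges(f,R,tt))
R1,t1=pose([.5412,.2607,.115,-171.84,0,0])
for n in("scene","top"): print(n,hull_edges(F1[n],R1,t1))
def show(f,p,edges,name,roi,k=5):
    u0,v0,u1,v1=roi;c=cv2.convertScaleAbs(cv2.resize(f["color"][v0:v1,u0:u1,::-1],None,fx=k,fy=k,interpolation=2),alpha=1.3)
    for a,b,u,o,nn,q in meas(f,*pose(p),edges,2.5):
        z=((q+o*nn-[u0,v0]+.5)*k).round().astype(int); cv2.circle(c,tuple(map(int,z)),1,(0,0,255),-1)
    q=((proj(f,RIM@pose(p)[0].T+pose(p)[1])-[u0,v0]+.5)*k).round().astype(int)
    for e in edges: cv2.line(c,tuple(map(int,q[e[0]])),tuple(map(int,q[e[1]])),(0,255,0),1)
    cv2.imwrite(name,c)
E1=[(1,3,.05,.5),(1,5,.07,.93),(4,6,.05,.25)]
p,r,m=efit([(F1["top"],E1)],[.5412,.2607,.115,-171.84,0,0],[0,1,3]); print("upper top",p.round(4),round(r,2),m)
show(F1["top"],p,E1,"pics/a9.png",(150,160,290,265))
EL=[(1,3,.05,.95),(3,1,.05,.95)]
Es=[(1,3),(3,7)]
p,r,m=efit([(s,Es),(t,None)],[.54,.26,0,8,0,0],[0,1,3]); print("lower",p.round(4),round(r,2),m)
p,r,m=efit([(s,Es)],[.54,.26,0,8,0,0],[0,1,3]); print("lower s",p.round(4),round(r,2),m)
E
python3 e2.py
```

```text
s [(7, 6), (6, 4), (4, 0), (0, 1), (1, 3), (3, 7)]
t [(0, 2), (2, 3), (3, 7), (7, 5), (5, 4), (4, 0)]
scene [(1, 0), (0, 2), (2, 6), (6, 7), (7, 5), (5, 1)]
top [(6, 4), (4, 5), (5, 1), (1, 3), (3, 2), (2, 6)]
upper top [ 5.381000e-01  2.604000e-01  1.150000e-01 -1.727069e+02  0.000000e+00
  0.000000e+00] 0.58 75
lower [0.5402 0.259  0.     8.2045 0.     0.    ] 0.66 200
lower s [0.5434 0.255  0.     8.0622 0.     0.    ] 0.15 50
```

View pics/a9.png

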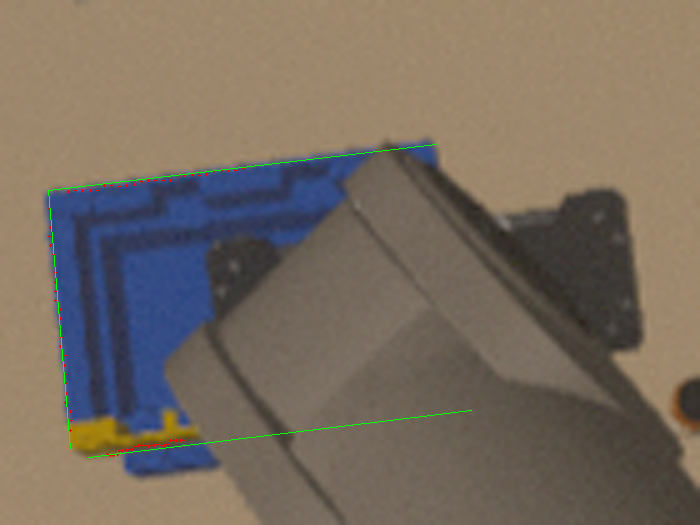

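```bash
cat >> e2.py <<'E'
print("---- matched edges, top")
p,r,m=efit([(F1["top"],[(1,3,.05,.5),(1,5,.07,.85)])],[.5412,.2607,.115,-171.84,0,0],[0,1,3]); print("upper",p.round(4),round(r,2),m)
p,r,m=efit([(t,[(7,5,.05,.5),(7,3,.07,.85)])],[.54,.26,0,8,0,0],[0,1,3]); print("lower",p.round(4),round(r,2),m)
p,r,m=efit([(t,[(7,5,.05,.95),(7,3,.07,.85)])],[.54,.26,0,8,0,0],[0,1,3]); print("lower",p.round(4),round(r,2),m)
E
python3 e2.py | sed -n '/----/,$p'
```

```text
---- matched edges, top
upper [ 5.375000e-01  2.602000e-01  1.150000e-01 -1.720616e+02  0.000000e+00
  0.000000e+00] 0.25 50
lower [0.5388 0.2579 0.     8.1522 0.     0.    ] 0.34 50
lower [0.5389 0.258  0.     8.2348 0.     0.    ] 0.32 50
```

```bash
cat >> e2.py <<'E'
print("---- matched edges, scene")
EU=[(5,7,.05,.4),(5,1,.07,.93)]
p,r,m=efit([(F1["scene"],EU)],[.5395,.2607,.115,-172,0,0],[0,1,3]); print("upper",p.round(4),round(r,2),m)
show(F1["scene"],p,EU,"pics/b1.png",(290,120,400,205),7)
EL=[(3,1,.05,.4),(3,7,.07,.93)]
p,r,m=efit([(s,EL)],[.54,.26,0,8,0,0],[0,1,3]); print("lower",p.round(4),round(r,2),m)
show(s,p,EL,"pics/b2.png",(280,165,390,250),7)
p,r,m=efit([(s,EL),(t,[(7,5,.05,.95),(7,3,.07,.85)])],[.54,.26,0,8,0,0],[0,1,3]); print("lower joint",p.round(4),round(r,2),m)
p,r,m=efit([(F1["scene"],EU),(F1["top"],[(1,3,.05,.5),(1,5,.07,.85)])],[.54,.26,.115,-172,0,0],[0,1,3]); print("upper joint",p.round(4),round(r,2),m)
E
python3 e2.py | sed -n '/matched edges, scene/,$p'; python3 -c "
import cv2,numpy as np
a=cv2.imread('pics/b1.png');b=cv2.imread('pics/b2.png');cv2.imwrite('pics/b3.png',np.hstack([cv2.resize(a,(400,309)),cv2.resize(b,(400,309))]))"
```

```text
---- matched edges, scene
upper [ 5.400000e-01  2.567000e-01  1.150000e-01 -1.726281e+02  0.000000e+00
  0.000000e+00] 0.25 50
lower [0.5439 0.2553 0.     8.568  0.     0.    ] 0.17 50
lower joint [0.5399 0.2573 0.     7.2833 0.     0.    ] 0.62 100
upper joint [ 5.380000e-01  2.596000e-01  1.150000e-01 -1.721715e+02  0.000000e+00
  0.000000e+00] 0.57 100
```

View pics/b3.png

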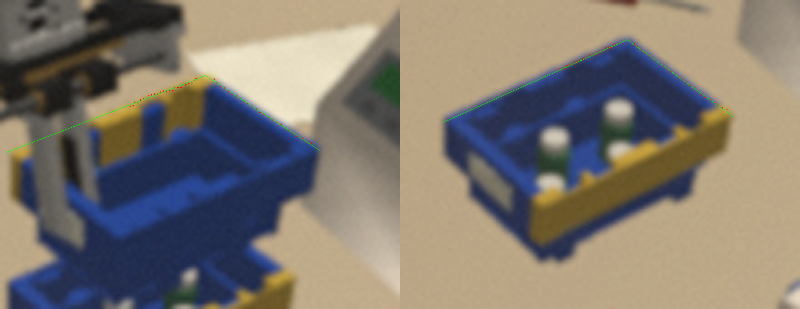

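```bash
cat >> h.py <<'E'
# in-hand pose (tote in tool) from the grip
Rg=np.array([[-0.084,0.259,0.962],[-0.996,-0.02,-0.081],[-0.002,-0.966,0.259]]);pg=np.array([.5147,-.1509,.0904])
_R,_t=pose([.5325,-.2365,.0555,-4.9,-30,0]); Rh=Rg.T@_R; th=Rg.T@(_t-pg)
def totePred(s): E=np.array(s["eef_rot"]); return E@Rh,np.array(s["eef_pos"])+E@th
def move_tote(dx,dy,dz,dyaw,N,grip=-1):
    s=manip.state(); R,t=totePred(s); eul=Ro.from_matrix(R).as_euler("ZYX",degrees=True); print("tote pred",t.round(4),eul.round(2))
    R1=Ro.from_euler("ZYX",[eul[0]+dyaw,0,0],degrees=True).as_matrix(); t1=t+np.array([dx,dy,dz])/1e3
    Rt=R1@Rh.T; pt=t1-Rt@th; plan(Rt,pt,N,grip)
E
python3 - <<'E'
from h import *
move_tote(1.8,-2.0,-32,.4,8)
E
```

```text
tote pred [0.5417 0.2607 0.1159] [-1.7186e+02  7.0000e-02 -1.7000e-01]
dist 0.032 turn 0.4 deg  per row 4.0 mm 0.06 deg
-0.0003 0.0039 0.0008 0.01 -0.05 0.01 -1; -0.0003 0.0039 0.0008 0.01 -0.05 0.01 -1; -0.0003 0.0039 0.0008 0.01 -0.05 0.01 -1; -0.0003 0.0039 0.0008 0.01 -0.05 0.01 -1; -0.0003 0.0039 0.0008 0.01 -0.05 0.01 -1; -0.0003 0.0039 0.0008 0.01 -0.05 0.01 -1; -0.0002 0.0039 0.0008 0.01 -0.05 0.01 -1; -0.0002 0.0039 0.0008 0.01 -0.05 0.01 -1
```

Call:
carry_out(deltas="-0.0003 0.0039 0.0008 0 -0.05 0 -1; -0.0003 0.0039 0.0008 0 -0.05 0 -1; -0.0003 0.0039 0.0008 0 -0.05 0 -1; -0.0003 0.0039 0.0008 0 -0.05 0 -1; -0.0003 0.0039 0.0008 0 -0.05 0 -1; -0.0003 0.0039 0.0008 0 -0.05 0 -1; -0.0002 0.0039 0.0008 0 -0.05 0 -1; -0.0002 0.0039 0.0008 0 -0.05 0 -1; 0 0 0 0 0 0 -1; 0 0 0 0 0 0 -1")

```text
time: 13.8
eef_pos: [0.5595, 0.1763, 0.1259]
eef_rot: [[-0.149, 0.256, -0.955], [0.989, 0.037, -0.144], [-0.001, -0.966, -0.258]]
wrist_force: [-0.4, -0.0, -3.2]
opening: 0.0116
```

```bash
cat > e3.py <<'E'
import sys
from edge import *
exec(open("e2.py").read().split("R,tt=pose")[0].split("import *",1)[1])
def show(f,p,edges,name,roi,k=5,col=(0,255,0)):
    u0,v0,u1,v1=roi;c=cv2.convertScaleAbs(cv2.resize(f["color"][v0:v1,u0:u1,::-1],None,fx=k,fy=k,interpolation=2),alpha=1.4,beta=10)
    for a,b,u,o,nn,q in meas(f,*pose(p),edges,2.5):
        z=((q+o*nn-[u0,v0]+.5)*k).round().astype(int); cv2.circle(c,tuple(map(int,z)),1,(0,0,255),-1)
    cv2.imwrite(name,c)
st1=st(); 
fr={c:manip.grab_frame(c) for c in("scene","top")}
P=[totePred(manip.state()) for _ in range(1)][0]; e=Ro.from_matrix(P[0]).as_euler("ZYX",degrees=True); print("pred",P[1].round(4),e.round(2))
z=P[1][2]; p0=[*P[1],e[0],0,0]
ET=[(1,3,.05,.5),(1,5,.07,.85)];EU=[(5,7,.05,.4),(5,1,.07,.93)]
for n,v in(("top",[(fr["top"],ET)]),("scene",[(fr["scene"],EU)]),("joint",[(fr["top"],ET),(fr["scene"],EU)])):
    p,r,m=efit(v,p0,[0,1,3]); print(n,p.round(4),round(r,2),m)
print("lower refs: top .5389 .2580 8.2 ; scene .5439 .2553 8.57; joint .5399 .2573 7.28")
k=sys.argv[1]
show(fr["scene"],p,EU,f"pics/{k}.png",(285,130,400,235),6)
E
python3 e3.py g1
```

```text
t 13.80 pos [0.5595, 0.1763, 0.1259] j [0.06, 0.3, -0.61, 2.06, 0.46, 0.63, 0.87] F [-0.4, -0.0, -3.2] op 0.0116
pred [0.543  0.2585 0.0834] [-1.7147e+02  3.0000e-02 -6.0000e-02]
top [ 5.38900e-01  2.57900e-01  8.34000e-02 -1.71404e+02  0.00000e+00
  0.00000e+00] 0.26 50
scene [ 5.419000e-01  2.541000e-01  8.340000e-02 -1.721917e+02  0.000000e+00
  0.000000e+00] 0.59 50
joint [ 5.39100e-01  2.57100e-01  8.34000e-02 -1.71953e+02  0.00000e+00
  0.00000e+00] 0.68 100
lower refs: top .5389 .2580 8.2 ; scene .5439 .2553 8.57; joint .5399 .2573 7.28
```

View pics/g1.png

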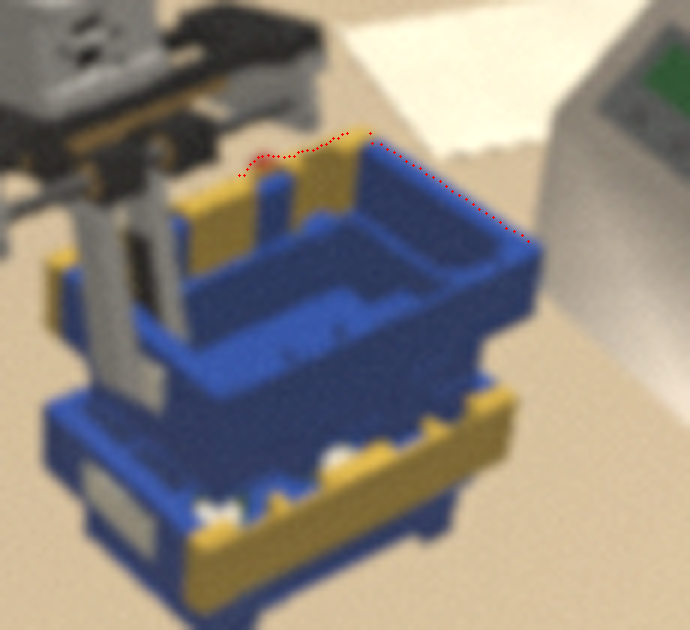

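Call:
carry_out(deltas="-0.0001 0.0019 -0.0001 0 0.1 0 -1; 0 0.0019 0.0003 0 0.1 0 -1; 0 0.0019 0.0005 0 0 0 -1; 0 0.0014 0.0004 0 0 0 -1; 0 0 0 0 0 0 -1")

```text
time: 14.4
eef_pos: [0.5603, 0.1762, 0.1186]
eef_rot: [[-0.145, 0.256, -0.956], [0.989, 0.037, -0.141], [-0.0, -0.966, -0.258]]
wrist_force: [-0.6, -0.2, -2.9]
opening: 0.0116
```

```bash
sed -i 's/EU=\[(5,7,.05,.4)/EU=[(5,7,.05,.2)/' e3.py; python3 e3.py g2
```

```text
t 14.40 pos [0.5603, 0.1762, 0.1186] j [0.05, 0.31, -0.6, 2.07, 0.47, 0.62, 0.85] F [-0.6, -0.2, -2.9] op 0.0116
pred [0.544  0.2585 0.0762] [-1.7167e+02  2.0000e-02 -1.1000e-01]
top [ 5.399000e-01  2.578000e-01  7.620000e-02 -1.716501e+02  0.000000e+00
  0.000000e+00] 0.25 50
scene [ 5.445000e-01  2.543000e-01  7.620000e-02 -1.718183e+02  0.000000e+00
  0.000000e+00] 0.32 50
joint [ 5.402000e-01  2.571000e-01  7.620000e-02 -1.726069e+02  0.000000e+00
  0.000000e+00] 0.69 100
lower refs: top .5389 .2580 8.2 ; scene .5439 .2553 8.57; joint .5399 .2573 7.28
```

View pics/g2.png

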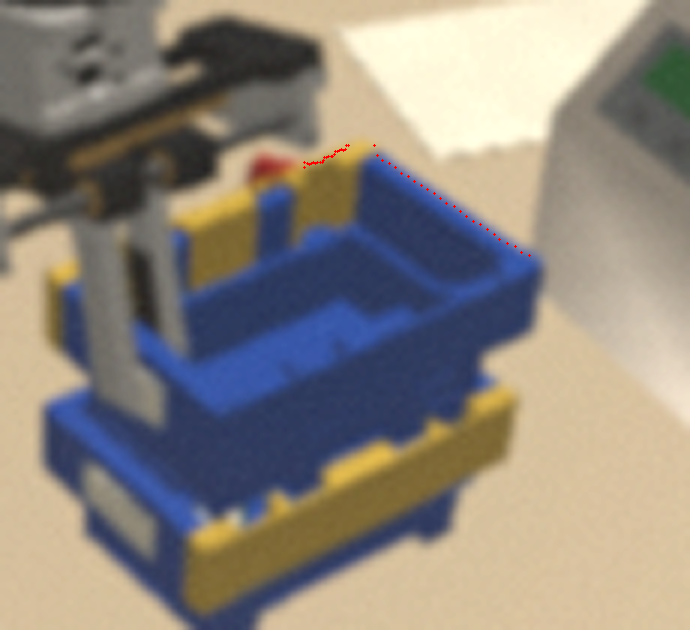

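Call:
carry_out(deltas="0.0005 0.001 0.0008 0 0 0 -1; 0 0.0012 0.0003 0 0 0 -1; 0 0 0 0 0 0 -1")

```text
time: 14.8
eef_pos: [0.5607, 0.1765, 0.1173]
eef_rot: [[-0.145, 0.258, -0.955], [0.989, 0.037, -0.14], [-0.001, -0.965, -0.261]]
wrist_force: [-2.3, -4.8, 9.7]
opening: 0.0117
```

Call:
carry_out(deltas="0 0.001 0.0003 0 0 0 -1; 0 0 0 0 0 0 -1; 0 0 0 0 0 0 -1")

```text
time: 15.1
eef_pos: [0.5611, 0.1767, 0.1168]
eef_rot: [[-0.145, 0.259, -0.955], [0.989, 0.037, -0.14], [-0.001, -0.965, -0.262]]
wrist_force: [-2.1, -5.5, 13.4]
opening: 0.012
```

Call:
carry_out(deltas="0 0.001 0.0003 0 0 0 -1; 0 0 0 0 0 0 -1; 0 0 0 0 0 0 -1")

```text
time: 15.4
eef_pos: [0.5613, 0.1766, 0.1162]
eef_rot: [[-0.145, 0.259, -0.955], [0.989, 0.037, -0.14], [-0.001, -0.965, -0.262]]
wrist_force: [-5.6, -7.5, 22.5]
opening: 0.012
```

Call:
carry_out(deltas="0 -0.002 -0.0005 0 0 0 -1; 0 0 0 0 0 0 -1; 0 0 0 0 0 0 -1")

```text
time: 15.7
eef_pos: [0.5604, 0.1766, 0.1172]
eef_rot: [[-0.145, 0.258, -0.955], [0.989, 0.037, -0.14], [-0.001, -0.966, -0.26]]
wrist_force: [-2.4, -3.7, 9.2]
opening: 0.0112
```

```bash
python3 e3.py g3
python3 - <<'E'
from h import *
s=manip.state(); print(s["ft_torque"],s["wrist_force"])
f=manip.grab_frame("scene"); np.save("f3.npy",{"scene":f,"top":manip.grab_frame("top"),"s":s},allow_pickle=True)
crop(f,285,170,385,245,8,"pics/g3c.png")
E
```

```text
t 15.70 pos [0.5604, 0.1766, 0.1172] j [0.05, 0.31, -0.6, 2.07, 0.48, 0.61, 0.85] F [-2.4, -3.7, 9.2] op 0.0112
pred [0.5441 0.259  0.0746] [-1.7168e+02  1.2000e-01 -1.1000e-01]
top [ 5.405000e-01  2.586000e-01  7.460000e-02 -1.713338e+02  0.000000e+00
  0.000000e+00] 0.24 50
scene [ 5.453000e-01  2.559000e-01  7.460000e-02 -1.710871e+02  0.000000e+00
  0.000000e+00] 0.4 50
joint [ 5.407000e-01  2.578000e-01  7.460000e-02 -1.723809e+02  0.000000e+00
  0.000000e+00] 0.61 100
lower refs: top .5389 .2580 8.2 ; scene .5439 .2553 8.57; joint .5399 .2573 7.28
[-0.34498301 -0.18208799 -0.15799439] [-3.45390386 -3.9568203   8.80849905]
```

View pics/g3c.png

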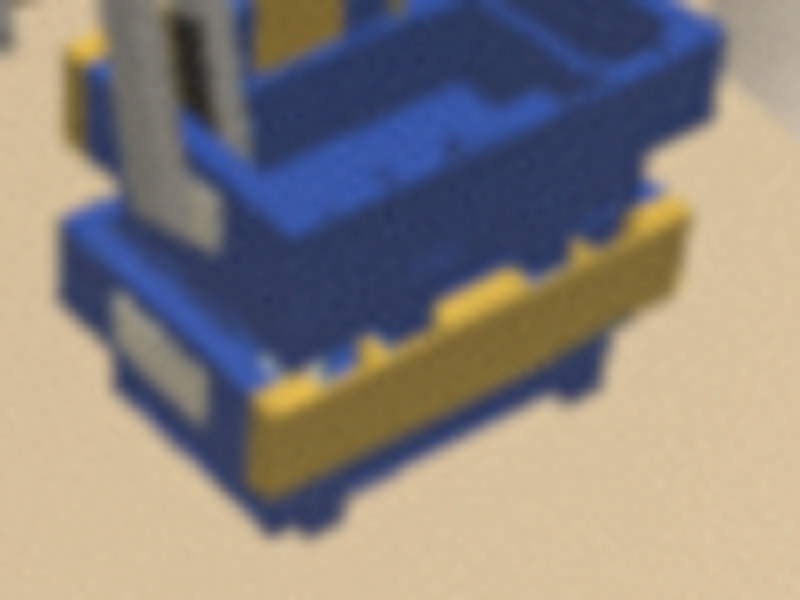

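```bash
python3 - <<'E'
from h import *
a=np.load("f0.npy",allow_pickle=True).item()["scene"]["color"];b=np.load("f3.npy",allow_pickle=True).item()["scene"]["color"]
g=lambda c,r:cv2.GaussianBlur(c[r[1]:r[3],r[0]:r[2]].mean(2).astype(np.float32),(0,0),.8)
W=np.eye(2,3,dtype=np.float32)
for r in((290,205,380,242),(305,210,375,238),(415,225,480,280)):
    cc,M=cv2.findTransformECC(g(a,r),g(b,r),np.eye(2,3,dtype=np.float32),cv2.MOTION_TRANSLATION,(3,100,1e-5)); print(r,M[:,2].round(3),round(cc,3))
E
```

```text
(290, 205, 380, 242) [0.337 0.108] 0.958
(305, 210, 375, 238) [-0.004  0.235] 0.962
(415, 225, 480, 280) [0.02  0.013] 1.0
```

Call:
carry_out(deltas="0 -0.002 -0.0005 0 0 0 -1; -0.0001 -0.0015 0.0005 0 0.15 0 -1; -0.0002 0 0.001 0 0.15 0 -1; 0 0 0 0 0 0 -1; 0 0 0 0 0 0 -1")

```text
time: 16.4
eef_pos: [0.5576, 0.176, 0.1193]
eef_rot: [[-0.141, 0.256, -0.957], [0.99, 0.037, -0.136], [0.001, -0.966, -0.258]]
wrist_force: [0.3, -0.4, -4.1]
opening: 0.0116
```

```bash
python3 e3.py g4; python3 -c "
from h import *
s=manip.state();print(np.round(s['ft_torque'],3),np.round(s['wrist_force'],2))"
```

```text
t 16.40 pos [0.5576, 0.176, 0.1193] j [0.05, 0.31, -0.6, 2.07, 0.47, 0.61, 0.85] F [0.3, -0.4, -4.1] op 0.0116
pred [0.5418 0.2584 0.0769] [-171.96    0.     -0.19]
top [ 5.380000e-01  2.578000e-01  7.690000e-02 -1.714839e+02  0.000000e+00
  0.000000e+00] 0.25 50
scene [ 5.441000e-01  2.541000e-01  7.690000e-02 -1.709343e+02  0.000000e+00
  0.000000e+00] 0.31 50
joint [ 5.38100e-01  2.57000e-01  7.69000e-02 -1.72606e+02  0.00000e+00
  0.00000e+00] 0.75 100
lower refs: top .5389 .2580 8.2 ; scene .5439 .2553 8.57; joint .5399 .2573 7.28
[-0.323  0.272 -0.053] [ 0.    0.61 -3.33]
```

Call:
carry_out(deltas="0.0004 0.0015 0.0001 0 0 0 -1; 0 0.0014 0.0004 0 0 0 -1; 0 0 0 0 0 0 -1; 0 0 0 0 0 0 -1")

```text
time: 16.9
eef_pos: [0.558, 0.1765, 0.1164]
eef_rot: [[-0.14, 0.256, -0.956], [0.99, 0.037, -0.136], [0.001, -0.966, -0.258]]
wrist_force: [0.2, -0.4, -3.6]
opening: 0.0117
```

Call:
carry_out(deltas="0 0.001 0.0003 0 0 0 -1; 0 0 0 0 0 0 -1; 0 0 0 0 0 0 -1")

```text
time: 17.2
eef_pos: [0.558, 0.1765, 0.1155]
eef_rot: [[-0.14, 0.256, -0.956], [0.99, 0.037, -0.135], [0.001, -0.966, -0.258]]
wrist_force: [0.5, 1.3, -4.6]
opening: 0.0119
```

Call:
carry_out(deltas="0 0.001 0.0003 0 0 0 -1; 0 0 0 0 0 0 -1; 0 0 0 0 0 0 -1")

```text
time: 17.5
eef_pos: [0.5579, 0.1765, 0.1144]
eef_rot: [[-0.141, 0.256, -0.956], [0.99, 0.037, -0.136], [0.001, -0.966, -0.258]]
wrist_force: [1.0, -1.5, -4.1]
opening: 0.0114
```

Call:
carry_out(deltas="0 0.001 0.0003 0 0 0 -1; 0 0 0 0 0 0 -1; 0 0 0 0 0 0 -1")

```text
time: 17.8
eef_pos: [0.5582, 0.1765, 0.1138]
eef_rot: [[-0.14, 0.257, -0.956], [0.99, 0.037, -0.135], [0.001, -0.966, -0.259]]
wrist_force: [-0.2, -1.8, 4.1]
opening: 0.0116
```

```bash
python3 e3.py g5; python3 -c "
from h import *
crop(manip.grab_frame('scene'),285,170,385,245,8,'pics/g5c.png')"
```

```text
t 17.80 pos [0.5582, 0.1765, 0.1138] j [0.05, 0.31, -0.59, 2.08, 0.48, 0.6, 0.83] F [-0.2, -1.8, 4.1] op 0.0116
pred [0.5424 0.259  0.0713] [-1.7197e+02  6.0000e-02 -1.9000e-01]
top [ 5.384000e-01  2.582000e-01  7.130000e-02 -1.717707e+02  0.000000e+00
  0.000000e+00] 0.27 50
scene [ 5.420000e-01  2.550000e-01  7.130000e-02 -1.721018e+02  0.000000e+00
  0.000000e+00] 0.48 50
joint [ 5.385000e-01  2.574000e-01  7.130000e-02 -1.726297e+02  0.000000e+00
  0.000000e+00] 0.61 100
lower refs: top .5389 .2580 8.2 ; scene .5439 .2553 8.57; joint .5399 .2573 7.28
```

View pics/g5c.png

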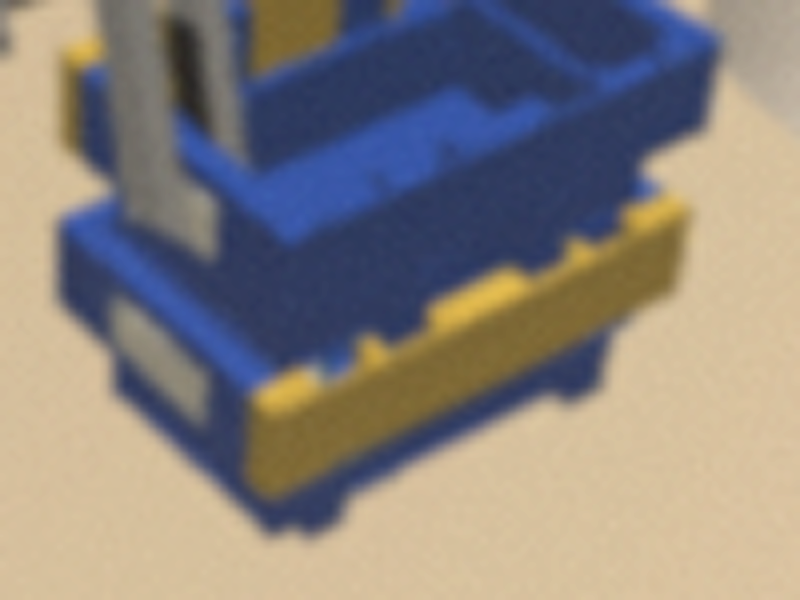

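Call:
carry_out(deltas="0 0 0 0 0 0 -1; 0 0 0 0 0 0 -1; 0 0 0 0 0 0 -1", grip_force=8)

```text
time: 18.25
eef_pos: [0.5583, 0.1765, 0.1137]
eef_rot: [[-0.14, 0.256, -0.956], [0.99, 0.037, -0.135], [0.001, -0.966, -0.259]]
wrist_force: [0.2, -1.0, 4.9]
opening: 0.0121
```

Call:
carry_out(deltas="0 0 0 0 0 0 -0.65; 0 0 0 0 0 0 -0.5; 0 0 0 0 0 0 -0.35; 0 0 0 0 0 0 -0.3; 0 0 0 0 0 0 -0.3")

```text
time: 18.75
eef_pos: [0.5579, 0.1765, 0.1133]
eef_rot: [[-0.141, 0.256, -0.956], [0.99, 0.037, -0.136], [0.001, -0.966, -0.258]]
wrist_force: [0.1, -0.7, -0.0]
opening: 0.0328
```

```bash
python3 e3.py g6; python3 -c "
from h import *
crop(manip.grab_frame('scene'),285,140,395,245,7,'pics/g6c.png')"
```

```text
t 18.75 pos [0.5579, 0.1765, 0.1133] j [0.05, 0.32, -0.59, 2.08, 0.48, 0.6, 0.83] F [0.1, -0.7, -0.0] op 0.0328
pred [0.542  0.2589 0.0709] [-1.7195e+02  1.0000e-02 -1.9000e-01]
top [ 5.385000e-01  2.584000e-01  7.090000e-02 -1.718906e+02  0.000000e+00
  0.000000e+00] 0.25 50
scene [ 5.414000e-01  2.553000e-01  7.090000e-02 -1.721786e+02  0.000000e+00
  0.000000e+00] 0.47 50
joint [ 5.38700e-01  2.57600e-01  7.09000e-02 -1.72623e+02  0.00000e+00
  0.00000e+00] 0.55 100
lower refs: top .5389 .2580 8.2 ; scene .5439 .2553 8.57; joint .5399 .2573 7.28
```

View pics/g6c.png

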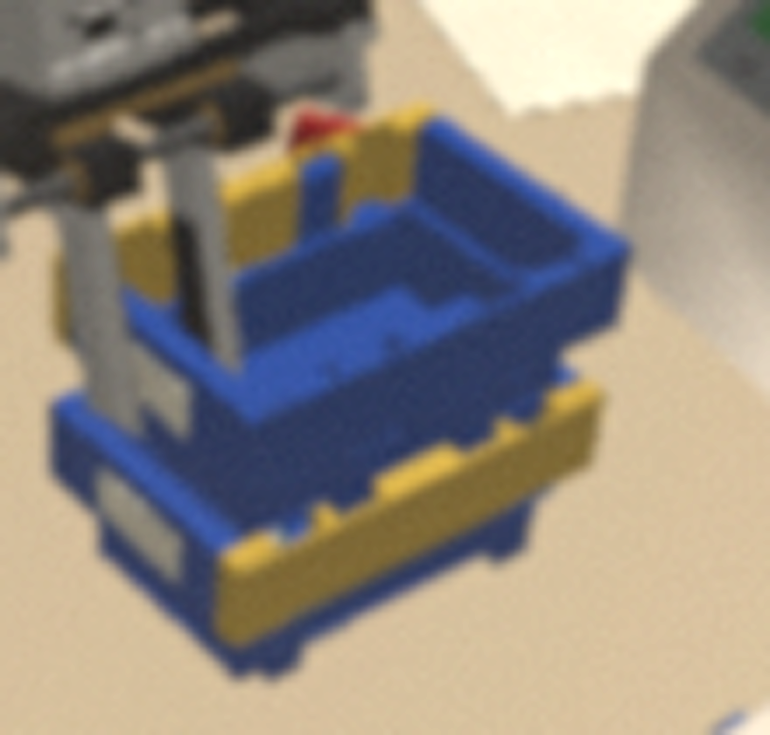

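Call:
carry_out(deltas="0 -0.006 0 0 0 0 -0.3; 0 -0.012 0 0 0 0 -0.3; 0 -0.015 0 0 0 0 -0.3; 0 -0.02 0 0 0 0 -0.3; 0 -0.02 0 0 0 0 -0.3; 0 -0.02 0 0 0 0 -0.3; 0 -0.02 0 0 0 0 -0.3; 0 -0.02 0 0 0 0 0; 0 -0.015 0 0 0 0 0.2; 0 0 0 0 0 0 0.2")

```text
time: 19.9
eef_pos: [0.5205, 0.1714, 0.259]
eef_rot: [[-0.141, 0.259, -0.956], [0.99, 0.037, -0.135], [0.001, -0.965, -0.262]]
wrist_force: [0.6, -0.6, 0.5]
opening: 0.0532
```

```bash
python3 - <<'E'
from edge import *
s=st(); f={c:manip.grab_frame(c) for c in("scene","top")}; np.save("f4.npy",f,allow_pickle=True)
def g(f,u0,v0,u1,v1): return cv2.convertScaleAbs(cv2.resize(f["color"][v0:v1,u0:u1,::-1],(400,300),interpolation=2),alpha=1.3)
cv2.imwrite("pics/h1.png",np.hstack([g(f["scene"],285,140,405,230),g(f["top"],150,160,310,280)]))
for c in("scene","top"):
  for r in manip.look_for(c,"amber_bottle")[:5]: print(c,np.round(r["position"],4).tolist(),round(r["p"],2))
  for i,r in enumerate(manip.regions_of(c,"amber_bottle")[:5]):
    m=r["pixels"];ys,xs=np.nonzero(m);print("  reg",round(r["p"],2),xs.min(),xs.max(),ys.min(),ys.max(),xs.mean().round(1),ys.mean().round(1))
E
```

```text
t 19.90 pos [0.5205, 0.1714, 0.259] j [0.18, 0.06, -0.69, 1.99, 0.18, 0.86, 1.11] F [0.6, -0.6, 0.5] op 0.0532
scene [0.5001, -0.0197, 0.046] 0.91
scene [0.5727, -0.059, 0.038] 0.79
scene [0.5156, 0.0545, 0.039] 0.51
  reg 0.78 225 239 212 241 231.5 226.9
  reg 0.55 254 265 214 235 259.1 224.9
  reg 0.47 222 233 240 263 227.2 251.8
top [0.4991, 0.0527, 0.0607] 0.6
top [0.5581, -0.0553, 0.0419] 0.58
top [0.4835, -0.0129, 0.077] 0.46
  reg 0.66 326 337 215 227 331.6 221.1
  reg 0.48 310 324 241 256 316.9 248.5
```

View pics/h1.png

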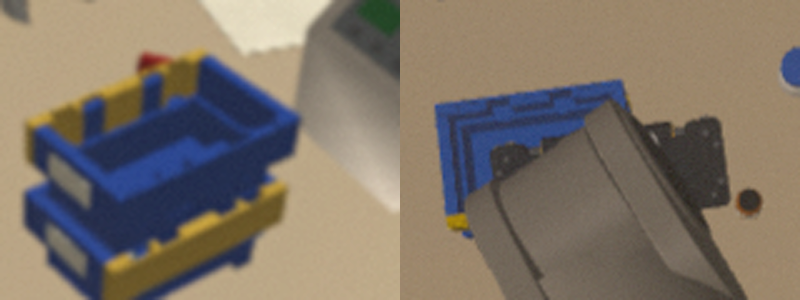

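```bash
python3 - <<'E'
from h import *
F0=np.load("f0.npy",allow_pickle=True).item()
t,s=F0["top"],F0["scene"]
g=t["color"].max(2)[235:262,303:332]; m=(g<62); ys,xs=np.nonzero(m); print("top cap",xs.mean()+303,ys.mean()+235,m.sum(),xs.min()+303,xs.max()+303,ys.min()+235,ys.max()+235)
u,v=xs.mean()+303,ys.mean()+235; print(atz(t,u,v,.078).round(4))
# model: project bottle silhouette and fit in scene
from scipy.optimize import minimize
def cyl(x,y,r,z0,z1): a=np.linspace(0,2*np.pi,24,endpoint=False); return np.vstack([np.c_[x+r*np.cos(a),y+r*np.sin(a),a*0+z] for z in(z0,z1)])
def sl(f,x,y,roi): return sil(f,[cyl(x,y,.018,0,.050),cyl(x,y,.0135,.05,.078)],np.eye(3),np.zeros(3),roi)
def cap(f,x,y,roi): return sil(f,[cyl(x,y,.0135,.058,.078)],np.eye(3),np.zeros(3),roi)
for n,f,roi in(("scene",s,(215,202,250,250)),("top",t,(300,230,335,265))):
    h=cv2.cvtColor(f["color"][roi[1]:roi[3],roi[0]:roi[2]],cv2.COLOR_RGB2HSV); V=h[...,2].astype(int); 
    o=(V<62).astype(np.float32)
    cost=lambda q:((cv2.GaussianBlur(cap(f,.5+q[0]/1e3,-.02+q[1]/1e3,roi),(0,0),1.2)-cv2.GaussianBlur(o,(0,0),1.2))**2).sum()
    b=minimize(cost,[0,0],method="Nelder-Mead",options=dict(initial_simplex=[[0,0],[6,0],[0,6]])); print(n,(b.x/1e3+[.5,-.02]).round(4),b.fun,o.sum())
    c=cv2.resize(f["color"][roi[1]:roi[3],roi[0]:roi[2],::-1],None,fx=8,fy=8,interpolation=2)
    mm=(cv2.resize(sl(f,.5+b.x[0]/1e3,-.02+b.x[1]/1e3,roi),None,fx=8,fy=8)>.5).astype(np.uint8);cs,_=cv2.findContours(mm,0,2);cv2.drawContours(c,cs,-1,(0,255,0),1);cv2.imwrite(f"pics/bot_{n}.png",cv2.resize(c,(390,390)))
cv2.imwrite("pics/bot.png",np.hstack([cv2.imread("pics/bot_scene.png"),cv2.imread("pics/bot_top.png")]))
E
```

```text
top cap 318.02247191011236 246.40449438202248 89 313 323 241 251
[ 0.4877 -0.0157  0.078 ]
scene [ 0.4919 -0.0184] 47.713768005371094 150.0
top [ 0.4886 -0.0162] 2.5240542888641357 89.0
```

View pics/bot.png

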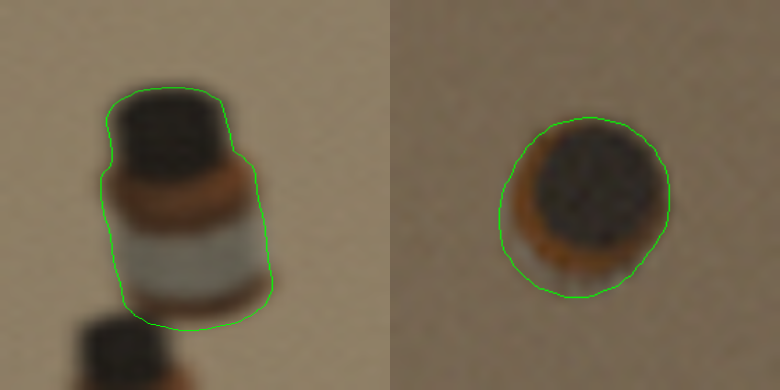

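```bash
cat >> h.py <<'E'
def down(ang): a=np.deg2rad(ang); return toolR(np.array([np.cos(a),np.sin(a),0]),np.array([0,0,-1.]))
E
python3 - <<'E'
from h import *
st(); plan(down(105),np.array([.490,-.0165,.15]),12,.28)
E
```

```text
t 20.20 pos [0.5198, 0.1709, 0.2555] j [0.18, 0.07, -0.69, 2.0, 0.18, 0.86, 1.1] F [-0.2, 0.6, -0.6] op 0.0566
dist 0.217 turn 16.4 deg  per row 18.1 mm 1.37 deg
-0.0151 0.0073 0.0068 1.24 -0.57 -0.07 0.28; -0.0151 0.0074 0.0067 1.24 -0.57 -0.07 0.28; -0.0150 0.0075 0.0067 1.24 -0.57 -0.07 0.28; -0.0149 0.0077 0.0067 1.24 -0.57 -0.07 0.28; -0.0149 0.0078 0.0067 1.24 -0.57 -0.07 0.28; -0.0148 0.0079 0.0067 1.24 -0.57 -0.07 0.28; -0.0148 0.0080 0.0067 1.24 -0.57 -0.07 0.28; -0.0147 0.0082 0.0066 1.24 -0.57 -0.07 0.28; -0.0147 0.0083 0.0066 1.24 -0.57 -0.07 0.28; -0.0146 0.0084 0.0066 1.24 -0.57 -0.07 0.28; -0.0145 0.0085 0.0065 1.24 -0.57 -0.07 0.28; -0.0145 0.0087 0.0065 1.24 -0.57 -0.07 0.28
```

Call:
carry_out(deltas="-0.0151 0.0073 0.0068 1.24 -0.57 -0.07 0.28; -0.0151 0.0074 0.0067 1.24 -0.57 -0.07 0.28; -0.0150 0.0075 0.0067 1.24 -0.57 -0.07 0.28; -0.0149 0.0077 0.0067 1.24 -0.57 -0.07 0.28; -0.0149 0.0078 0.0067 1.24 -0.57 -0.07 0.28; -0.0148 0.0079 0.0067 1.24 -0.57 -0.07 0.28; -0.0148 0.0080 0.0067 1.24 -0.57 -0.07 0.28; -0.0147 0.0082 0.0066 1.24 -0.57 -0.07 0.28; -0.0147 0.0083 0.0066 1.24 -0.57 -0.07 0.28; -0.0146 0.0084 0.0066 1.24 -0.57 -0.07 0.28; -0.0145 0.0085 0.0065 1.24 -0.57 -0.07 0.28; -0.0145 0.0087 0.0065 1.24 -0.57 -0.07 0.28")

```text
time: 21.4
eef_pos: [0.49, -0.017, 0.1499]
eef_rot: [[-0.259, -0.0, -0.966], [0.966, 0.0, -0.259], [0.0, -1.0, 0.0]]
wrist_force: [0.2, 0.4, -0.3]
opening: 0.0603
```

Call:
carry_out(deltas="0 0 0 0 0 0 0.28; 0 0 0 0 0 0 0.28")

```text
time: 21.6
eef_pos: [0.4903, -0.0161, 0.1506]
eef_rot: [[-0.258, 0.001, -0.966], [0.966, 0.001, -0.258], [0.0, -1.0, -0.001]]
wrist_force: [-0.4, 0.5, 0.1]
opening: 0.0598
```

```bash
python3 - <<'E'
from h import *
st(); plan(down(105),np.array([.490,-.0165,.085]),6,.28);
f={c:manip.grab_frame(c) for c in("scene","top")}
def g(f,u0,v0,u1,v1): return cv2.convertScaleAbs(cv2.resize(f["color"][v0:v1,u0:u1,::-1],(400,300),interpolation=2),alpha=1.3)
cv2.imwrite("pics/h2.png",np.hstack([g(f["scene"],185,170,305,260),g(f["top"],240,180,400,300)]))
E
```

```text
t 21.60 pos [0.4903, -0.0161, 0.1506] j [0.4, 0.23, -0.56, 2.04, 0.15, 0.91, 1.59] F [-0.4, 0.5, 0.1] op 0.0598
dist 0.066 turn 0.1 deg  per row 10.9 mm 0.02 deg
-0.0001 0.0109 0.0001 0.01 -0.01 0.00 0.28; -0.0001 0.0109 0.0001 0.01 -0.01 0.00 0.28; -0.0001 0.0109 0.0001 0.01 -0.01 0.00 0.28; -0.0001 0.0109 0.0001 0.01 -0.01 0.00 0.28; -0.0001 0.0109 0.0001 0.01 -0.01 0.00 0.28; -0.0001 0.0109 0.0001 0.01 -0.01 0.00 0.28
```

View pics/h2.png

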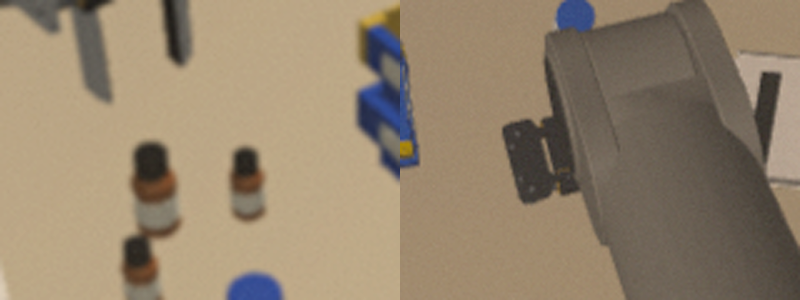

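Call:
carry_out(deltas="0 0.013 0 0 0 0 0.28; 0 0.013 0 0 0 0 0.28; 0 0.013 0 0 0 0 0.28; 0 0.013 0 0 0 0 0.28; 0 0.013 0 0 0 0 0.28; 0 0 0 0 0 0 0.28")

```text
time: 22.3
eef_pos: [0.4892, -0.0163, 0.0839]
eef_rot: [[-0.258, -0.001, -0.966], [0.966, 0.001, -0.258], [0.001, -1.0, 0.001]]
wrist_force: [-0.2, -0.0, 0.5]
opening: 0.0603
```

```bash
python3 - <<'E'
from h import *
st(); plan(down(105),np.array([.490,-.0165,.017]),7,.28);
f=manip.grab_frame("scene"); crop(f,195,180,285,260,7,"pics/h3.png")
E
```

```text
t 22.30 pos [0.4892, -0.0163, 0.0839] j [0.36, 0.33, -0.53, 2.1, 0.23, 0.77, 1.51] F [-0.2, -0.0, 0.5] op 0.0603
dist 0.067 turn 0.1 deg  per row 9.6 mm 0.01 deg
-0.0001 0.0096 -0.0001 -0.01 -0.01 0.01 0.28; -0.0001 0.0096 -0.0001 -0.01 -0.01 0.01 0.28; -0.0001 0.0096 -0.0001 -0.01 -0.01 0.01 0.28; -0.0001 0.0096 -0.0001 -0.01 -0.01 0.01 0.28; -0.0001 0.0096 -0.0001 -0.01 -0.01 0.01 0.28; -0.0001 0.0096 -0.0001 -0.01 -0.01 0.01 0.28; -0.0001 0.0096 -0.0001 -0.01 -0.01 0.01 0.28
```

View pics/h3.png

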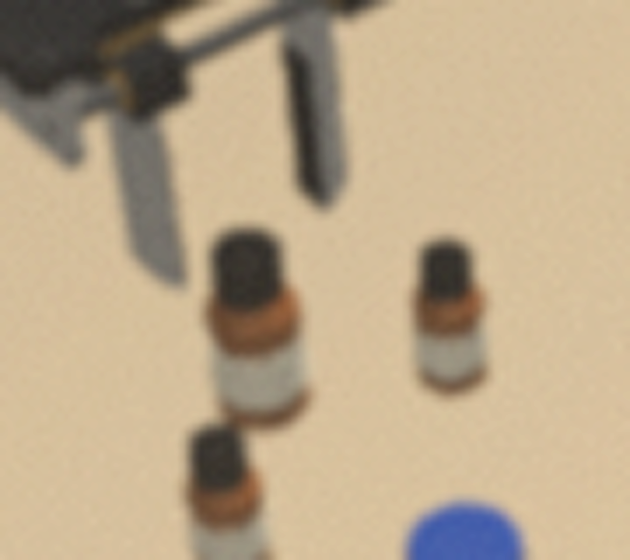

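Straddling the large bottle with clearance to the small ones; go down and grip.

Call:
carry_out(deltas="0 0.0096 0 0 0 0 0.28; 0 0.0096 0 0 0 0 0.28; 0 0.0096 0 0 0 0 0.28; 0 0.0096 0 0 0 0 0.28; 0 0.0096 0 0 0 0 0.28; 0 0.0096 0 0 0 0 0.28; 0 0.0085 0 0 0 0 0.28; 0 0 0 0 0 0 0.28")

```text
time: 23.15
eef_pos: [0.4898, -0.0163, 0.0186]
eef_rot: [[-0.258, -0.0, -0.966], [0.966, 0.0, -0.258], [0.0, -1.0, 0.0]]
wrist_force: [1.1, 0.4, 0.7]
opening: 0.0602
```

Call:
carry_out(deltas="0 0 0 0 0 0 0.05; 0 0 0 0 0 0 -0.05; 0 0 0 0 0 0 -0.15; 0 0 0 0 0 0 -0.25; 0 0 0 0 0 0 -0.4; 0 0 0 0 0 0 -0.6; 0 0 0 0 0 0 -1; 0 0 0 0 0 0 -1; 0 0 0 0 0 0 -1", grip_force=15)

```text
time: 24.05
eef_pos: [0.4907, -0.0164, 0.0201]
eef_rot: [[-0.258, 0.002, -0.966], [0.966, -0.0, -0.258], [-0.001, -1.0, -0.002]]
wrist_force: [-1.6, -1.3, 5.9]
opening: 0.0351
```

```bash
python3 - <<'E'
from h import *
st(); f=manip.grab_frame("scene"); crop(f,195,180,285,260,7,"pics/h4.png")
E
```

```text
t 24.05 pos [0.4907, -0.0164, 0.0201] j [0.31, 0.43, -0.48, 2.14, 0.33, 0.64, 1.43] F [-1.6, -1.3, 5.9] op 0.0351
```

View pics/h4.png

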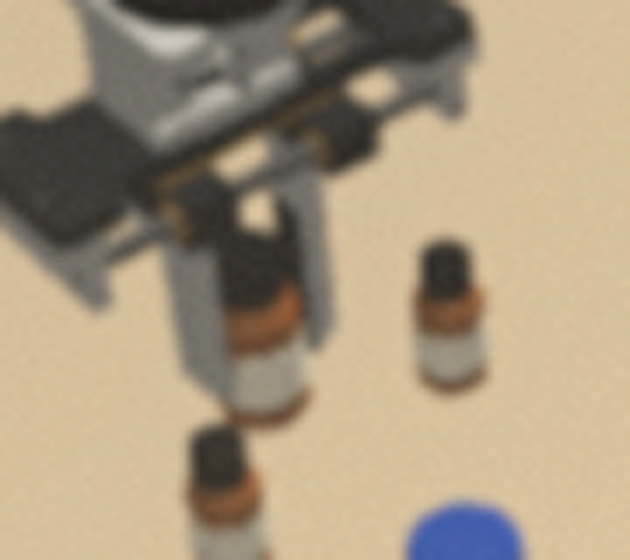

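Call:
carry_out(deltas="0 0 0 0 0 0 -1; 0 0 0 0 0 0 -1; 0 -0.005 0 0 0 0 -1; 0 -0.01 0 0 0 0 -1; 0 -0.02 0 0 0 0 -1; 0 -0.025 0 0 0 0 -1; 0 -0.03 0 0 0 0 -1; 0 -0.03 0 0 0 0 -1; 0 -0.03 0 0 0 0 -1; 0 -0.03 0 0 0 0 -1; 0 -0.02 0 0 0 0 -1; 0 0 0 0 0 0 -1", grip_force=25)

```text
time: 25.3
eef_pos: [0.4914, -0.0161, 0.223]
eef_rot: [[-0.258, 0.006, -0.966], [0.966, -0.0, -0.258], [-0.002, -1.0, -0.006]]
wrist_force: [0.2, -0.5, -1.8]
opening: 0.0351
```

```bash
python3 - <<'E'
from h import *
st(); plan(down(98),np.array([.540,.258,.22]),16,-1)
f=manip.grab_frame("scene"); crop(f,185,120,305,210,6,"pics/h5.png")
E
```

```text
t 25.30 pos [0.4914, -0.0161, 0.223] j [0.43, 0.14, -0.57, 1.96, 0.09, 1.05, 1.65] F [0.2, -0.5, -1.8] op 0.0351
dist 0.278 turn 7.0 deg  per row 17.4 mm 0.43 deg
0.0158 0.0002 -0.0074 0.02 0.43 -0.01 -1; 0.0158 0.0002 -0.0072 0.02 0.43 -0.01 -1; 0.0159 0.0002 -0.0071 0.02 0.43 -0.01 -1; 0.0159 0.0002 -0.0070 0.02 0.43 -0.01 -1; 0.0160 0.0002 -0.0069 0.02 0.43 -0.01 -1; 0.0160 0.0002 -0.0068 0.02 0.43 -0.01 -1; 0.0161 0.0002 -0.0066 0.02 0.43 -0.01 -1; 0.0161 0.0002 -0.0065 0.02 0.43 -0.01 -1; 0.0162 0.0002 -0.0064 0.02 0.43 -0.01 -1; 0.0162 0.0002 -0.0063 0.02 0.43 -0.01 -1; 0.0163 0.0002 -0.0061 0.02 0.43 -0.01 -1; 0.0163 0.0002 -0.0060 0.02 0.43 -0.01 -1
0.0164 0.0002 -0.0059 0.02 0.43 -0.01 -1; 0.0164 0.0002 -0.0058 0.02 0.43 -0.01 -1; 0.0165 0.0002 -0.0056 0.02 0.43 -0.01 -1; 0.0165 0.0002 -0.0055 0.02 0.43 -0.01 -1
```

View pics/h5.png

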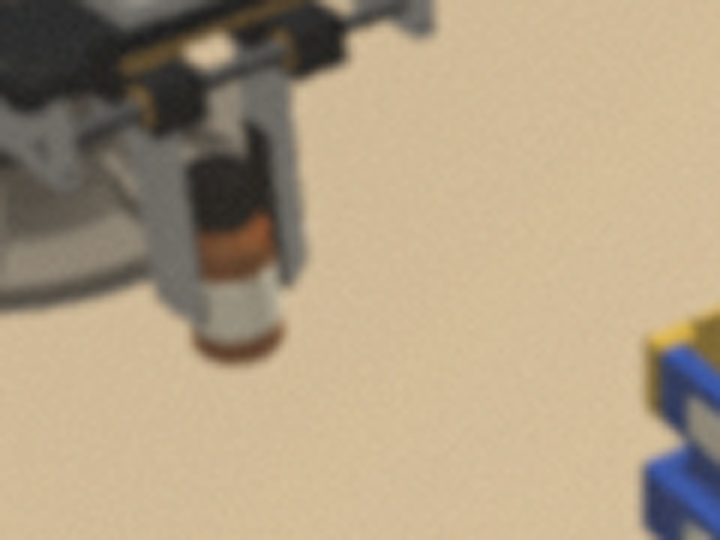

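Call:
carry_out(deltas="0.0158 0.0002 -0.0074 0 0.43 0 -1; 0.0158 0.0002 -0.0072 0 0.43 0 -1; 0.0159 0.0002 -0.0071 0 0.43 0 -1; 0.0159 0.0002 -0.0070 0 0.43 0 -1; 0.0160 0.0002 -0.0069 0 0.43 0 -1; 0.0160 0.0002 -0.0068 0 0.43 0 -1; 0.0161 0.0002 -0.0066 0 0.43 0 -1; 0.0161 0.0002 -0.0065 0 0.43 0 -1; 0.0162 0.0002 -0.0064 0 0.43 0 -1; 0.0162 0.0002 -0.0063 0 0.43 0 -1; 0.0163 0.0002 -0.0061 0 0.43 0 -1; 0.0163 0.0002 -0.0060 0 0.43 0 -1")

```text
time: 26.55
eef_pos: [0.526, 0.1897, 0.2163]
eef_rot: [[-0.17, -0.0, -0.985], [0.985, -0.0, -0.17], [-0.0, -1.0, 0.0]]
wrist_force: [0.4, -0.7, -0.5]
opening: 0.035
```

Call:
carry_out(deltas="0.0164 0.0002 -0.0059 0 0.43 0 -1; 0.0164 0.0002 -0.0058 0 0.43 0 -1; 0.0165 0.0002 -0.0056 0 0.43 0 -1; 0.0165 0.0002 -0.0055 0 0.43 0 -1; 0 0 0 0 0 0 -1; 0 0 0 0 0 0 -1")

```text
time: 27.15
eef_pos: [0.538, 0.2576, 0.2156]
eef_rot: [[-0.141, -0.0, -0.99], [0.99, -0.0, -0.141], [-0.0, -1.0, 0.0]]
wrist_force: [-0.1, -0.3, -1.0]
opening: 0.0351
```

```bash
python3 - <<'E'
from h import *
st(); plan(down(98),np.array([.540,.258,.105]),10,-1)
f={c:manip.grab_frame(c) for c in("scene","top")}
def g(f,u0,v0,u1,v1): return cv2.convertScaleAbs(cv2.resize(f["color"][v0:v1,u0:u1,::-1],(400,300),interpolation=2),alpha=1.3)
cv2.imwrite("pics/h6.png",np.hstack([g(f["scene"],270,110,410,215),g(f["top"],130,160,290,280)]))
E
```

```text
t 27.15 pos [0.538, 0.2576, 0.2156] j [-0.03, 0.36, -0.67, 1.74, 0.24, 1.12, 0.95] F [-0.1, -0.3, -1.0] op 0.0351
dist 0.111 turn 0.1 deg  per row 11.1 mm 0.01 deg
0.0000 0.0111 -0.0002 -0.00 0.01 -0.00 -1; 0.0000 0.0111 -0.0002 -0.00 0.01 -0.00 -1; 0.0000 0.0111 -0.0002 -0.00 0.01 -0.00 -1; 0.0000 0.0111 -0.0002 -0.00 0.01 -0.00 -1; 0.0000 0.0111 -0.0002 -0.00 0.01 -0.00 -1; 0.0000 0.0111 -0.0002 -0.00 0.01 -0.00 -1; 0.0000 0.0111 -0.0002 -0.00 0.01 -0.00 -1; 0.0000 0.0111 -0.0002 -0.00 0.01 -0.00 -1; 0.0000 0.0111 -0.0002 -0.00 0.01 -0.00 -1; 0.0000 0.0111 -0.0002 -0.00 0.01 -0.00 -1
```

View pics/h6.png

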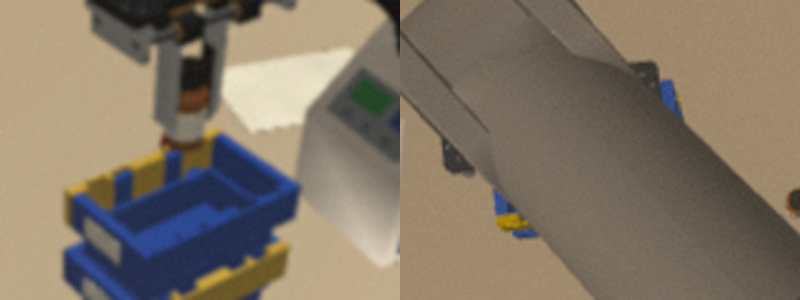

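Call:
carry_out(deltas="0 0.0111 -0.0002 0 0 0 -1; 0 0.0111 -0.0002 0 0 0 -1; 0 0.0111 -0.0002 0 0 0 -1; 0 0.0111 -0.0002 0 0 0 -1; 0 0.0111 -0.0002 0 0 0 -1; 0 0.0111 -0.0002 0 0 0 -1; 0 0.0111 -0.0002 0 0 0 -1; 0 0.0111 -0.0002 0 0 0 -1; 0 0.0111 -0.0002 0 0 0 -1; 0 0.008 -0.0002 0 0 0 -1; 0 0 0 0 0 0 -1; 0 0 0 0 0 0 -1")

```text
time: 28.45
eef_pos: [0.5409, 0.2582, 0.1089]
eef_rot: [[-0.14, 0.001, -0.99], [0.99, 0.0, -0.14], [0.0, -1.0, -0.002]]
wrist_force: [-0.1, -0.2, -1.3]
opening: 0.0352
```

Call:
carry_out(deltas="0 0.003 0 0 0 0 -1; 0 0.003 0 0 0 0 -1; 0 0.002 0 0 0 0 -1; 0 0 0 0 0 0 -1")

```text
time: 28.85
eef_pos: [0.5407, 0.2579, 0.1006]
eef_rot: [[-0.14, 0.001, -0.99], [0.99, -0.0, -0.14], [-0.0, -1.0, -0.001]]
wrist_force: [-0.6, -0.0, -1.2]
opening: 0.0353
```

```bash
python3 - <<'E'
from h import *
st(); f=manip.grab_frame("scene"); crop(f,280,130,400,230,6,"pics/h7.png")
E
```

```text
t 28.85 pos [0.5407, 0.2579, 0.1006] j [-0.07, 0.49, -0.62, 1.84, 0.35, 0.92, 0.86] F [-0.6, -0.0, -1.2] op 0.0353
```

View pics/h7.png

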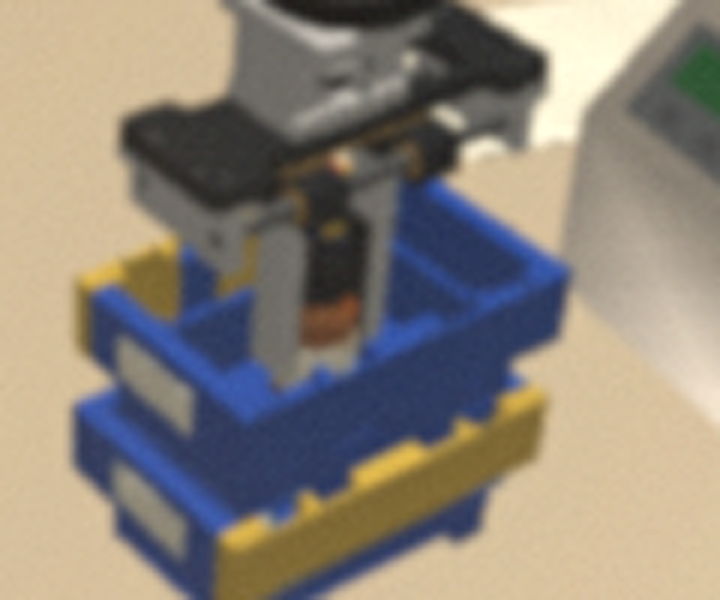

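Call:
carry_out(deltas="0 0.0015 0 0 0 0 -1; 0 0.0015 0 0 0 0 -1; 0 0.0015 0 0 0 0 -1; 0 0 0 0 0 0 -1; 0 0 0 0 0 0 -1")

```text
time: 29.4
eef_pos: [0.5408, 0.2581, 0.0963]
eef_rot: [[-0.14, 0.001, -0.99], [0.99, 0.0, -0.14], [-0.0, -1.0, -0.001]]
wrist_force: [0.6, 0.6, -2.0]
opening: 0.0356
```

Call:
carry_out(deltas="0 0.001 0 0 0 0 -1; 0 0 0 0 0 0 -1; 0 0 0 0 0 0 -1")

```text
time: 29.7
eef_pos: [0.5408, 0.2581, 0.0953]
eef_rot: [[-0.14, 0.002, -0.99], [0.99, 0.0, -0.14], [-0.0, -1.0, -0.002]]
wrist_force: [-0.5, -0.5, -0.4]
opening: 0.0352
```

Call:
carry_out(deltas="0 0.001 0 0 0 0 -1; 0 0 0 0 0 0 -1; 0 0 0 0 0 0 -1")

```text
time: 30.0
eef_pos: [0.5408, 0.2581, 0.0943]
eef_rot: [[-0.14, 0.001, -0.99], [0.99, 0.0, -0.14], [-0.0, -1.0, -0.001]]
wrist_force: [-0.2, -0.4, -0.3]
opening: 0.0352
```

Call:
carry_out(deltas="0 0.0008 0 0 0 0 -1; 0 0 0 0 0 0 -1; 0 0 0 0 0 0 -1")

```text
time: 30.3
eef_pos: [0.541, 0.2581, 0.0941]
eef_rot: [[-0.14, 0.002, -0.99], [0.99, 0.0, -0.14], [-0.0, -1.0, -0.002]]
wrist_force: [-2.7, -0.9, 8.7]
opening: 0.0356
```

Call:
carry_out(deltas="0 -0.0006 0 0 0 0 -1; 0 0 0 0 0 0 -1; 0 0 0 0 0 0 -1", grip_force=6)

```text
time: 30.6
eef_pos: [0.5408, 0.258, 0.094]
eef_rot: [[-0.14, 0.001, -0.99], [0.99, 0.0, -0.14], [-0.0, -1.0, -0.001]]
wrist_force: [0.6, -0.6, 1.8]
opening: 0.0359
```

Call:
carry_out(deltas="0 0 0 0 0 0 -0.2; 0 0 0 0 0 0 -0.1; 0 0 0 0 0 0 0; 0 0 0 0 0 0 0.1; 0 0 0 0 0 0 0.2; 0 0 0 0 0 0 0.2; 0 0 0 0 0 0 0.2")

```text
time: 31.3
eef_pos: [0.5409, 0.2581, 0.0941]
eef_rot: [[-0.14, 0.002, -0.99], [0.99, 0.0, -0.14], [-0.0, -1.0, -0.002]]
wrist_force: [-0.7, -0.2, 0.3]
opening: 0.0566
```

```bash
python3 - <<'E'
from h import *
st(); f=manip.grab_frame("scene"); crop(f,280,130,400,230,6,"pics/h8.png")
E
```

```text
t 31.30 pos [0.5409, 0.2581, 0.0941] j [-0.08, 0.49, -0.62, 1.85, 0.36, 0.91, 0.86] F [-0.7, -0.2, 0.3] op 0.0566
```

View pics/h8.png

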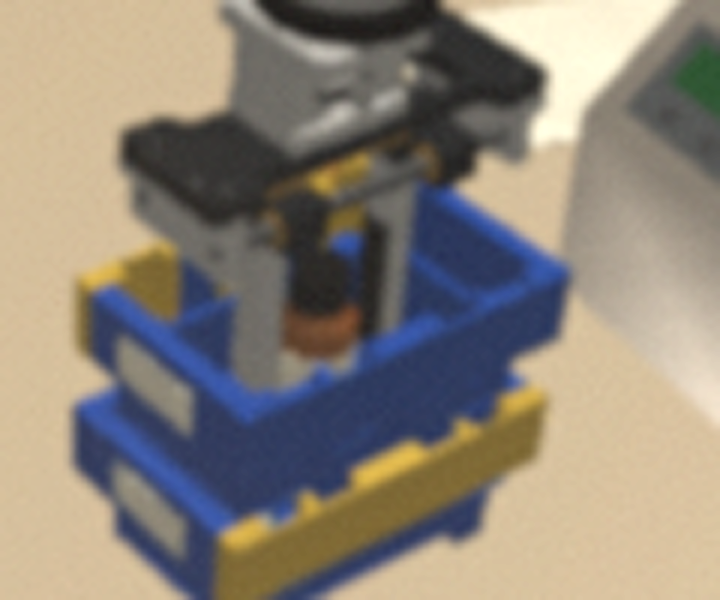

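Bottle stands free; retreat straight up, then aside so the top camera sees it.

Call:
carry_out(deltas="0 -0.005 0 0 0 0 0.2; 0 -0.01 0 0 0 0 0.2; 0 -0.02 0 0 0 0 0.2; 0 -0.02 0 0 0 0 0.2; 0 -0.025 0 0 0 0 0.2; 0 -0.025 0 0 0 0 0.2; 0 -0.025 0 0 0 0 0.2; 0 -0.025 0 0 0 0 0.2; 0 0 0 0 0 0 0.2")

```text
time: 32.25
eef_pos: [0.5418, 0.2591, 0.2534]
eef_rot: [[-0.14, 0.007, -0.99], [0.99, 0.002, -0.14], [0.001, -1.0, -0.007]]
wrist_force: [-0.2, 1.1, -0.3]
opening: 0.0562
```

Call:
carry_out(deltas="-0.03 0 0 0 0 0 0.2; -0.03 0 0 0 0 0 0.2; -0.03 0 0 0 0 0 0.2; -0.03 0 0 0 0 0 0.2; -0.03 0 0 0 0 0 0.2; -0.03 0 0 0 0 0 0.2; -0.03 0 0 0 0 0 0.2; -0.03 0 0 0 0 0 0.2; -0.03 0 0 0 0 0 0.2; 0 0 0 0 0 0 0.2")

```text
time: 33.25
eef_pos: [0.5786, -0.0138, 0.2489]
eef_rot: [[-0.135, 0.001, -0.991], [0.991, -0.001, -0.135], [-0.001, -1.0, -0.001]]
wrist_force: [-1.2, -0.1, -0.6]
opening: 0.0562
```

```bash
python3 - <<'E'
from edge import *
st(); f={c:manip.grab_frame(c) for c in("scene","top")}; F0=np.load("f0.npy",allow_pickle=True).item()
def g(f,u0,v0,u1,v1): return cv2.convertScaleAbs(cv2.resize(f["color"][v0:v1,u0:u1,::-1],(400,300),interpolation=2),alpha=1.3)
cv2.imwrite("pics/h9.png",np.vstack([np.hstack([g(f["scene"],280,140,400,230),g(f["top"],145,180,265,270)]),np.hstack([cv2.resize(f[c]["color"][...,::-1],(400,300)) for c in("scene","top")])]))
ET=[(1,3),(1,5,.07,.9),(3,2)]
p,r,m=efit([(f["top"],[(1,3),(1,5,.07,.85)])],[.54,.258,.071,188.2,0,0],[0,1,3]); print("upper top",p.round(4),round(r,2)," lower ref .5389 .2580 8.2")
EU=[(5,7,.05,.3),(5,7,.7,.95),(5,1,.07,.93)]
p,r,m=efit([(f["scene"],EU)],[.54,.258,.071,188.2,0,0],[0,1,3]); print("upper scene",p.round(4),round(r,2)," lower ref .5439 .2553 8.57")
gg=lambda c,r:cv2.GaussianBlur(c[r[1]:r[3],r[0]:r[2]].mean(2).astype(np.float32),(0,0),.8)
for r in((290,212,385,245),(415,225,480,280)):
    cc,M=cv2.findTransformECC(gg(F0["scene"]["color"],r),gg(f["scene"]["color"],r),np.eye(2,3,dtype=np.float32),cv2.MOTION_TRANSLATION,(3,100,1e-5)); print(r,M[:,2].round(2),round(cc,3))
E
```

```text
t 33.25 pos [0.5786, -0.0138, 0.2489] j [0.38, 0.28, -0.56, 1.75, 0.16, 1.16, 1.47] F [-1.2, -0.1, -0.6] op 0.0562
upper top [5.387000e-01 2.584000e-01 7.100000e-02 1.880234e+02 0.000000e+00
 0.000000e+00] 0.23  lower ref .5389 .2580 8.2
upper scene [5.393000e-01 2.548000e-01 7.100000e-02 1.903315e+02 0.000000e+00
 0.000000e+00] 0.96  lower ref .5439 .2553 8.57
(290, 212, 385, 245) [0.04 0.16] 0.972
(415, 225, 480, 280) [0.01 0.02] 1.0
```

View pics/h9.png

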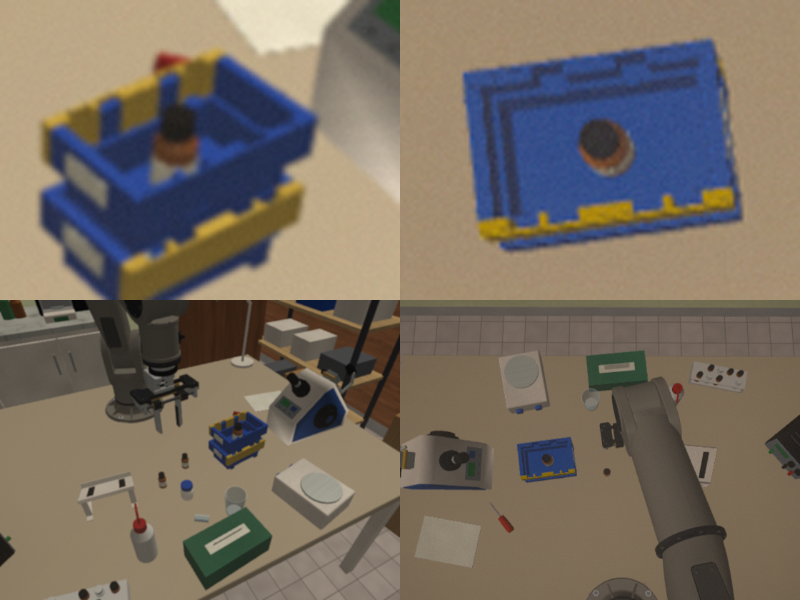

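```bash
python3 -c "
from workcell import manip
print(manip.state()['time'],manip.job_done())"
```

```text
the job is handed in; nothing more can be done
33.35 None
```

The blue tote is stacked on the lower tote, turned half a turn so the yellow sides are opposite, with the large amber bottle standing upright inside it. I handed the job in at 33.4 s, with the robot touching nothing; it reports no verdict.

**What I did**
- **Lift:** I gripped the tote by its short side and lifted it off the stand along its own z.
- **First lowering:** This caught on the lower rim at up to about 22 N. I backed off, shifted it about 2 mm and turned it slightly.
- **Second lowering:** It went down freely to about 71 mm, the stacking height.
- **Bottle:** I set the bottle on the inner floor, meeting contact at the expected height with about 10 N.

**Last checks**
- **Alignment, top camera:** The two totes agree within about 0.5 mm and 0.2°. The pictures show the stack level and the bottle upright near the middle.
- **Alignment, scene camera:** The last edge fit here disagreed, by about 4.6 mm and 2°. Its residual was poor (about 1 px) and I think the screwdriver behind the rim spoiled it, so I went by the top camera, the height and the picture.
- **Lower tote:** Comparing pictures, it moved by no more than 0.2 px, under about 1 mm.
- **Other things:** The rest looked undisturbed in the final pictures.
- **Vials:** They are hidden under the upper tote, so I could not see them after stacking. At the stacking height there should be about 20 mm of space above them.

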